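# Restock the empty picking bin

### The job

One of the three picking bins in the bench rack has run empty: only its flat reorder card is left in it. Pull that bin forward, stand the spare carton upright in it, setting it down rather than dropping it, and push the bin fully home against the rack's backstop. Leave the two stocked bins and everything else on the bench alone.

Things in the scene. Friction and masses are not known exactly. Their poses are not given: they have to be found in the camera images.
- rack: Fixed bare-metal rack, open in front (-x), no floor: bins slide on the bench. Origin on the bench, midway across; x to the back, y to the left, z up. Four dividers 4 mm thick, 60 mm high at y = -153, -51, 51, 153 mm, from x = -58 to 87 mm, form three 98 mm wide bays with centres at y = -102, 0, 102. Backstop's front face at x = 85 mm.
- rack_deck (a point): Middle of the front edge of the rack's see-through wire deck (rack axes). The deck is 306 mm wide, reaches 89 mm back from this point, its underside 102 mm and its top 111 mm above the bench, so only the front 75 mm of a bin that is home is open above. Four 12 mm posts, 108 mm high, carry it at its corners.
- rack_stop (a point): Middle of the front face of the rack's backstop, a strip 40 mm high across all bays; this point is 20 mm above the bench (rack axes).
- bin_a: Grey plastic open-top bin, one of three alike; any of them may be the empty one. Outside 165 mm long (own x, front at -x), 92 mm wide (y); walls and floor 4 mm; side and back walls 45 mm high, front wall 38 mm. Origin: centre of its underside. Fully home, its origin is at x = 2.5 mm in the rack's frame and its front stands 22 mm proud of the dividers.
- bin_b: A bin like bin_a.
- bin_c: A bin like bin_a.
- junction_box: Stock in one of the bins: white plastic box with a lid, 99 x 64 x 56 mm. Origin: centre of its underside. x along its length, z up.
- heat_sink: Stock in another bin: finned dark metal block, 100 x 62 x 60 mm. Origin: centre of its underside. x along its length, z up.
- card: Reorder card lying alone in the empty bin: flat white plate 105 x 74 x 3 mm. Origin: centre of its underside. It stays in the bin; the carton stands on it.
- carton: The spare brown cardboard carton, upright on the bench to the left or right in front of the rack: 100 mm long (own x), 50 mm wide (y), 75 mm high (z). Origin: centre of its underside. 0.14 to 0.28 kg.
- reel: Bystander: empty black plastic reel standing on its flange, 90 mm across, 65 mm high. Origin: centre of its underside.
- spray_can: Bystander: upright spray can, 56 mm across, 130 mm high. Origin: centre of its underside.
- tape_roll: Bystander: brown roll lying flat, 104 mm across, 48 mm high. Origin: centre of its underside.
Not all that is in view belongs to the job. What is shaped like the bin_b but blue or yellow is not meant.

How it is judged:
By the outcome, as a careful person would: the job done as asked, in the order asked, and still so for the second after the job is handed in, with the robot touching nothing.
It also fails if it takes over 58 s, if anything falls off the work surface, if the arm or the gripper's body presses on something with over 40 N, if the wrist force passes 120 N, or if a joint passes its speed limit or range.

### The arm

A 6-joint arm with a two-finger parallel gripper is mounted at the origin on the work surface. World frame = base frame: x ahead of the robot, y to its left, z up, the work surface at z = 0. Lengths are in m, angles in rad, forces in N, time in s.
With the tool pointing down it reaches from about 0.35 to 0.975 m from the base axis. Payload 4.9 kg.
Tool frame: the origin (TCP) lies at the very end of the fingers, on their centre line; the grasp point (between the pads) lies 19 mm behind it; z points along the fingers, x is the direction in which the jaws open and shut, and the axes are right-handed (so a half turn about z gives the same grasp; the last joint's range is limited). The gripper opens to 85 mm and grips with 20 to 120 N. Pads are 22 mm wide; open, the fingers measure 114 mm over their backs; the gripper's body (76 mm by 85 mm) begins 54 mm behind the grasp point. The pads swing forward as they close: fully open they stand 13 mm farther back than shut.
Start: joints at [1.122, 0.053, 1.613, -0, 1.476, -0.119], TCP at [0.202, 0.591, 0.211] pointing down, gripper open.
Joint ranges: [-3.01, 3.01], [-1.01, 2.22], [0.06, 2.58], [-1.02, 4.17], [0.09, 2.62], [-3.14, 3.14]. Speed limits (rad/s): [2.57, 2.57, 3.14, 3.14, 3.14, 3.14].

### API

Orientations are given as a rotation vector (axis times angle).
In Python, from station import ctrl, get_image, calibration, job gives the robot as it stands.
- The arm moves only by the tool jog_arm, never from a script. Its argument "deltas" is a list of rows, each a list of 3 entries, a list of its own where there are three numbers: the turn, a rotation vector about the tool's x, y, z in degrees, then the shift along the tool's x, y, z in m, then the finger opening in m, from 0 to 0.0854. In form: [[[ax, ay, az], [tx, ty, tz], gripper], ...]. A call has 1 to 12 rows; each row is the pose to reach, as a shift and turn from the pose commanded when the call began, along the tool's axes at that moment; what a row does not reach only later rows make up. A row lasts 1/12 s, in which the tool goes at most 41.7 mm and 7.16 degrees, less where a joint would pass 70% of its speed; a pose out of reach is approached as far as the arm can. A call with a gripper value outside its range is refused whole. The fingers move at their own pace and stop on an object; "squeeze" is the grip in N (left out, the last holds). Time passes only in rows, so rows that repeat a pose let the fingers close. It gives the time, the measured TCP pose, the force and the opening at its end, in the units of the state.
- ctrl.get_obs(): the state, without advancing time (a new reading comes with each control period).
- get_image(name): name is "scene" or "side" or "wrist"; returns the picture (480x640x3 uint8, red, green, blue); there is no depth.
- calibration(name): a dict with "mtx" (3x3 intrinsics, pixels), "k1" (the pictures are not rectified: a ray, as slopes to the right and down, at radius r is drawn at 1 + k1 r^2 times it, then the intrinsics apply), "origin" and "rotation" of the camera in the world; the wrist camera has in their place "tool_from_camera" (4x4, takes a point from camera to tool coordinates, whose origin is the TCP and whose axes are the tool frame's). Camera axes: x right, y up, looking along -z (the intrinsics and any distortion apply to the point x, -y, -z); pixel columns grow to the right and rows downward; lengths in m; the calibration is good to about 2 mm. A picture is of the moment at which its call begins: read the wrist's pose just before it. calibration takes no time and is no camera call.
- job.finish_job(): hands the job in, once; it reports no verdict.
The state is a dict: "t": time; "q": joint angles; "dq": joint speeds; "effort": joint torques, N m; "tool_pos": TCP position; "tool_rot": TCP orientation; "contact_force": force on the tool from outside, world axes, zero at the start; "wrist_torque": the same for the moment, N m; "opening": finger opening in m.
Only numpy, scipy, OpenCV 4.12 (cv2) and the standard library are available. Lean on these libraries where they do the work, as an engineer would, in place of code of your own. Each camera call takes 0.05 s, during which the arm holds its last target.

## Working session

There is one attempt and no reset: what is moved stays moved. The work goes in short steps, Python scripts to look and compute and a tool call to move; the robot and the scene stay as the last step left them, time stands still between calls to the robot, and variables do not carry over. Pictures are saved under pics/ and viewed, and the job is handed in when it is done.

Besides the shell and the picture viewer there is one more tool, called after ">>>" by a JSON object that holds its "op" and its "data". jog_arm: Moves the arm, as the interface text tells. Its arguments: {"type":"object","properties":{"deltas":{"type":"array","items":{"type":"array"}},"squeeze":{"type":"number"}},"required":["deltas"]}

```bash
mkdir -p pics; ls
python3 - <<'E'
from station import ctrl,get_image,calibration,job
import cv2
o=ctrl.get_obs()
for k in o: print(k,o[k])
for n in ("scene","side","wrist"):
    cv2.imwrite(f"pics/{n}0.png",get_image(n)[:,:,::-1]); print(n,calibration(n))
E
```

```text
pics
t 0.0
q [ 1.12202100e+00  5.33510923e-02  1.61429685e+00  1.29264683e-05
  1.47598198e+00 -1.19036909e-01]
dq [-0.00030446 -0.000871    0.0013153  -0.00127256  0.00100047  0.00028807]
effort [-1.66911414e-03 -3.93698430e+01 -3.70160973e+01 -3.61849980e-04
  7.31302847e-03  1.29316536e-06]
tool_pos [0.20210183 0.59072498 0.20996492]
tool_rot [ 2.55512116  1.82616278 -0.00281495]
contact_force [-0.08081501  0.35394178  0.47884312]
wrist_torque [ 0.01548518 -0.02300255 -0.06011218]
opening 0.08545785636279332
scene {'mtx': array([[455.97802562,   0.        , 324.34224048],
       [  0.        , 455.97802562, 240.99708412],
       [  0.        ,   0.        ,   1.        ]]), 'k1': -0.07520761743562063, 'origin': array([1.46778184, 0.23980752, 0.79642467]), 'rotation': array([0.6630244 , 0.86118881, 1.62534035])}
side {'mtx': array([[501.32414477,   0.        , 316.81357971],
       [  0.        , 501.32414477, 231.94717554],
       [  0.        ,   0.        ,   1.        ]]), 'k1': -0.12435152894441237, 'origin': array([-0.11617281, -0.62290462,  1.00684871]), 'rotation': array([ 0.74168778, -0.308012  , -0.72110629])}
wrist {'mtx': array([[344.07902451,   0.        , 318.83119019],
       [  0.        , 344.07902451, 232.3514243 ],
       [  0.        ,   0.        ,   1.        ]]), 'k1': -0.010378907548684289, 'tool_from_camera': array([[ 9.99998653e-01, -3.84539441e-04, -1.59576035e-03,
        -7.13694505e-05],
       [-8.71250715e-04, -9.48268580e-01, -3.17468015e-01,
        -8.10654370e-02],
       [-1.39113043e-03,  3.17468978e-01, -9.48267638e-01,
        -1.61693546e-01],
       [ 0.00000000e+00,  0.00000000e+00,  0.00000000e+00,
         1.00000000e+00]])}
```

View pics/scene0.png

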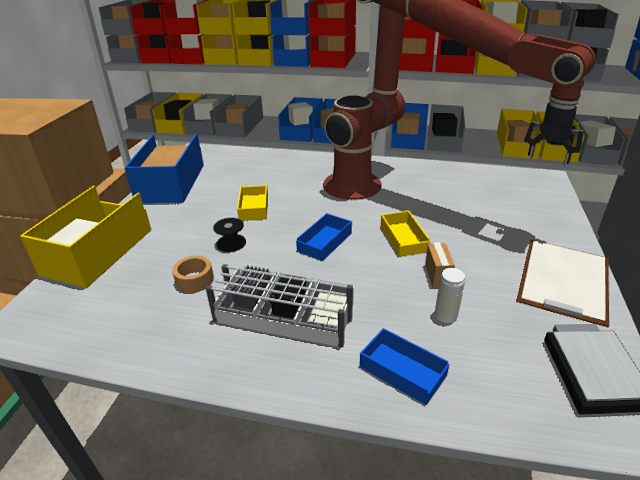

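View pics/side0.png

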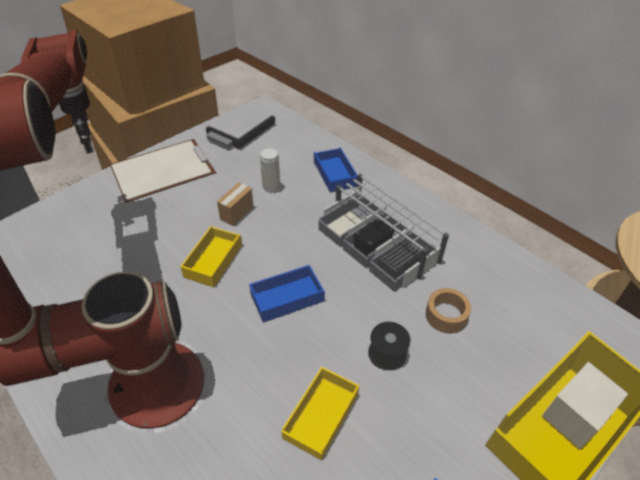

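View pics/wrist0.png

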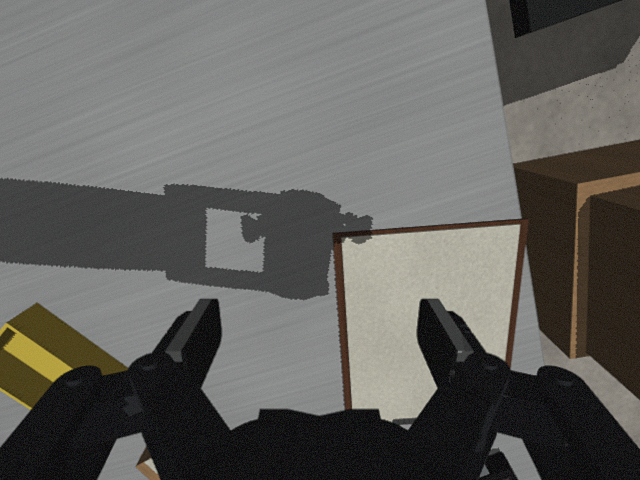

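```bash
cat > h.py <<'E'
from station import ctrl,get_image,calibration,job
import cv2,numpy as np
from scipy.spatial.transform import Rotation as R
def cam(n,o=None):
    c=calibration(n)
    if n=="wrist":
        T=np.eye(4);T[:3,:3]=R.from_rotvec(o["tool_rot"]).as_matrix();T[:3,3]=o["tool_pos"]
        M=T@c["tool_from_camera"];return c,M[:3,3],M[:3,:3]
    return c,np.array(c["origin"]),R.from_rotvec(c["rotation"]).as_matrix()
def ray(n,uv,o=None):
    c,O,Rm=cam(n,o)
    s=cv2.undistortPoints(np.array([[uv]],float),c["mtx"],np.array([c["k1"],0,0,0,0.]))[0,0]
    return O,Rm@np.array([s[0],-s[1],-1.])
def onz(n,uv,z,o=None):
    O,d=ray(n,uv,o);return O+d*(z-O[2])/d[2]
def proj(n,P,o=None):
    c,O,Rm=cam(n,o);p=(np.atleast_2d(P)-O)@Rm
    s=np.stack([p[:,0]/-p[:,2],-p[:,1]/-p[:,2]],1);r2=(s**2).sum(1,keepdims=True);s=s*(1+c["k1"]*r2)
    return s*[c["mtx"][0,0],c["mtx"][1,1]]+[c["mtx"][0,2],c["mtx"][1,2]]
def crop(src,dst,x0,y0,x1,y1,f):
    im=cv2.imread(src)[y0:y1,x0:x1];cv2.imwrite(dst,cv2.resize(im,None,fx=f,fy=f,interpolation=cv2.INTER_CUBIC))
E
python3 -c "
from h import *
crop('pics/side0.png','pics/side0c.png',200,130,480,340,2.8)
crop('pics/scene0.png','pics/scene0c.png',200,220,480,360,2.8)"
```

```text
(no output)
```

View pics/side0c.png

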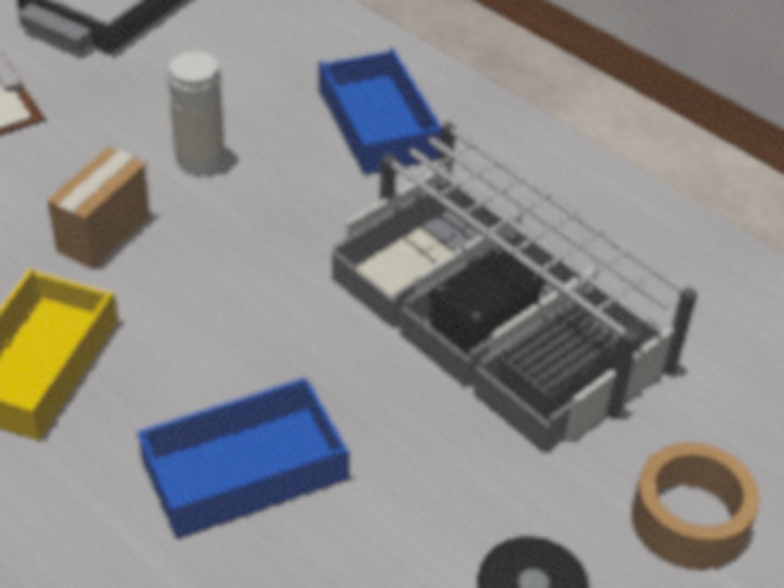

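View pics/scene0c.png

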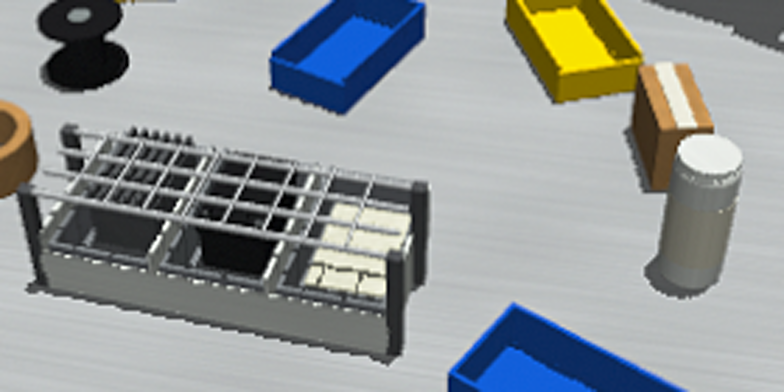

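Run:
```python
from h import *
def s(n,u,v,z): 
    p=[u/2.8+200,v/2.8+(130 if n=="side" else 220)];P=onz(n,p,z);print(n,(u,v),z,P.round(3)); return P
print("carton top");[s("side",*p,.075) for p in [(50,200),(93,222),(147,165),(112,150)]]
[s("scene",*p,.075) for p in [(643,65),(668,137),(712,130),(688,63)]]
print("carton bottom side");[s("side",*p,0.) for p in [(57,248),(95,265),(148,213)]]
print("posts side FL BL BR FR");[s("side",*p,.108) for p in [(388,160),(448,128),(688,293),(628,342)]]
print("posts scene FL BL BR FR");[s("scene",*p,.108) for p in [(420,185),(395,255),(28,190),(70,130)]]
print("bin fronts");[s("side",*p,.038) for p in [(335,255),(397,305),(404,318),(472,367),(477,378),(548,435)]]
print("can top");s("scene",708,155,.13);s("side",194,65,.13)
```

```text
carton top
side (50, 200) 0.075 [0.416 0.32  0.075]
side (93, 222) 0.075 [0.428 0.264 0.075]
side (147, 165) 0.075 [0.521 0.295 0.075]
side (112, 150) 0.075 [0.51  0.34  0.075]
scene (643, 65) 0.075 [0.426 0.286 0.075]
scene (668, 137) 0.075 [0.535 0.312 0.075]
scene (712, 130) 0.075 [0.517 0.351 0.075]
scene (688, 63) 0.075 [0.414 0.329 0.075]
carton bottom side
side (57, 248) 0.0 [0.42  0.329 0.   ]
side (95, 265) 0.0 [0.433 0.281 0.   ]
side (148, 213) 0.0 [0.523 0.306 0.   ]
posts side FL BL BR FR
side (388, 160) 0.108 [0.678 0.104 0.108]
side (448, 128) 0.108 [0.759 0.098 0.108]
side (688, 293) 0.108 [ 0.744 -0.214  0.108]
side (628, 342) 0.108 [ 0.655 -0.213  0.108]
posts scene FL BL BR FR
scene (420, 185) 0.108 [0.68  0.111 0.108]
scene (395, 255) 0.108 [0.765 0.106 0.108]
scene (28, 190) 0.108 [ 0.75  -0.206  0.108]
scene (70, 130) 0.108 [ 0.667 -0.203  0.108]
bin fronts
side (335, 255) 0.038 [0.596 0.094 0.038]
side (397, 305) 0.038 [0.591 0.003 0.038]
side (404, 318) 0.038 [ 0.583 -0.013  0.038]
side (472, 367) 0.038 [ 0.584 -0.1    0.038]
side (477, 378) 0.038 [ 0.577 -0.112  0.038]
side (548, 435) 0.038 [ 0.573 -0.201  0.038]
can top
scene (708, 155) 0.13 [0.624 0.339 0.13 ]
side (194, 65) 0.13 [0.621 0.335 0.13 ]
```

Run:
```python
from h import *
def s(n,u,v,z): 
    p=[u/2.8+200,v/2.8+(130 if n=="side" else 220)];P=onz(n,p,z);print(n,(u,v),z,P.round(3)); return P
print("blue tray");[s("side",*p,.04) for p in [(305,382),(348,452),(140,433),(176,505)]]
[s("side",*p,.0) for p in [(350,480),(180,535)]]
[s("scene",*p,.04) for p in [(272,60),(342,85),(424,10)]]
print("yellow");[s("side",*p,.04) for p in [(33,273),(117,293)]]
o=ctrl.get_obs();print(R.from_rotvec(o["tool_rot"]).as_matrix().round(3))
```

```text
blue tray
side (305, 382) 0.04 [ 0.458 -0.009  0.04 ]
side (348, 452) 0.04 [ 0.43  -0.093  0.04 ]
side (140, 433) 0.04 [0.311 0.048 0.04 ]
side (176, 505) 0.04 [ 0.285 -0.034  0.04 ]
side (350, 480) 0.0 [ 0.432 -0.095  0.   ]
side (180, 535) 0.0 [ 0.283 -0.037  0.   ]
scene (272, 60) 0.04 [ 0.438 -0.086  0.04 ]
scene (342, 85) 0.04 [ 0.467 -0.005  0.04 ]
scene (424, 10) 0.04 [0.315 0.052 0.04 ]
yellow
side (33, 273) 0.04 [0.36  0.278 0.04 ]
side (117, 293) 0.04 [0.404 0.2   0.04 ]
[[ 0.324  0.946 -0.001]
 [ 0.946 -0.324 -0.001]
 [-0.002 -0.    -1.   ]]
```

```bash
cat >> h.py <<'E'
def go(p,ang):
    o=ctrl.get_obs();Rm=R.from_rotvec(o["tool_rot"]).as_matrix()
    a=np.radians(ang);x=np.array([np.cos(a),np.sin(a),0]);z=np.array([0,0,-1.]);T=np.stack([x,np.cross(z,x),z],1)
    rv=np.degrees(R.from_matrix(Rm.T@T).as_rotvec());d=Rm.T@(np.array(p)-o["tool_pos"])
    print("t",round(o["t"],2),"turn",rv.round(1),"shift",d.round(4),"rows",round(max(np.linalg.norm(d)/.0417,np.linalg.norm(rv)/7.16),1))
E
python3 -c "
from h import *
go([0.585,0.065,0.21],-4)"
```

```text
t 0.15 turn [ 0.   0.1 75.1] shift [-0.3736  0.5325  0.0007] rows 15.6
```

>>> {"op": "jog_arm", "data": {"deltas": [[[0,0,75],[-0.374,0.532,0],0.085],[[0,0,75],[-0.374,0.532,0],0.085],[[0,0,75],[-0.374,0.532,0],0.085],[[0,0,75],[-0.374,0.532,0],0.085],[[0,0,75],[-0.374,0.532,0],0.085],[[0,0,75],[-0.374,0.532,0],0.085],[[0,0,75],[-0.374,0.532,0],0.085],[[0,0,75],[-0.374,0.532,0],0.085],[[0,0,75],[-0.374,0.532,0],0.085],[[0,0,75],[-0.374,0.532,0],0.085],[[0,0,75],[-0.374,0.532,0],0.085],[[0,0,75],[-0.374,0.532,0],0.085]]}}

```text
t: 1.15
tool_pos: [0.4969, 0.1848, 0.2111]
tool_rot: [-3.14, 0.11, -0.0]
contact_force: [0.9, 0.2, -0.4]
opening: 0.085
```

```bash
python3 -c "
from h import *
go([0.585,0.065,0.21],-4)"
```

```text
t 1.15 turn [-0. -0. -0.] shift [0.0963 0.1134 0.0011] rows 3.6
```

>>> {"op": "jog_arm", "data": {"deltas": [[[0,0,0],[0.094,0.11,0],0.085],[[0,0,0],[0.094,0.11,0],0.085],[[0,0,0],[0.094,0.11,0],0.085],[[0,0,0],[0.094,0.11,0],0.085],[[0,0,0],[0.094,0.11,0],0.085],[[0,0,0],[0.094,0.11,0],0.06],[[0,0,0],[0.094,0.11,0],0.06]]}}

```text
t: 1.73
tool_pos: [0.582, 0.0711, 0.2107]
tool_rot: [-3.139, 0.106, 0.002]
contact_force: [-0.1, 0.2, -0.5]
opening: 0.0632
```

```bash
python3 -c "
from h import *
o=ctrl.get_obs();print(o['tool_pos'],o['tool_rot'],o['dq'].round(3))
cv2.imwrite('pics/wrist1.png',get_image('wrist')[:,:,::-1])"
```

```text
[0.58197763 0.07114756 0.21073798] [-3.13938584e+00  1.06412100e-01  1.81754961e-03] [ 0.02  -0.012  0.007 -0.003 -0.003 -0.002]
```

View pics/wrist1.png

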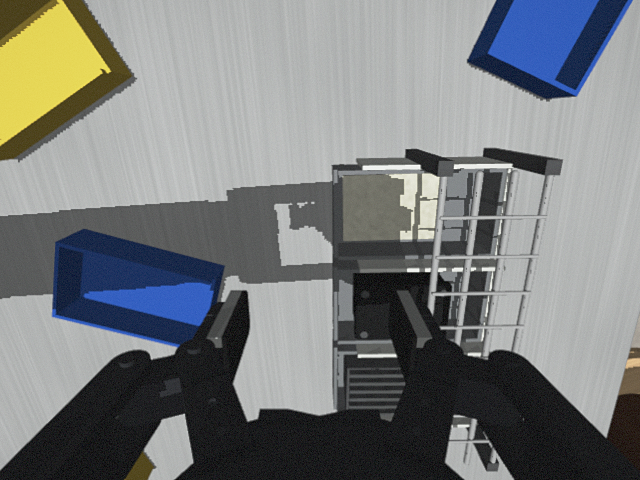

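```bash
python3 -c "
from h import *
im=cv2.imread('pics/wrist1.png')[140:290,310:530]
im=cv2.resize(im,None,fx=3.6,fy=3.6,interpolation=cv2.INTER_CUBIC)
cv2.imwrite('pics/w1c.png',np.clip(255*(im/255.)**.6,0,255).astype('u1'))"
```

```text
(no output)
```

View pics/w1c.png

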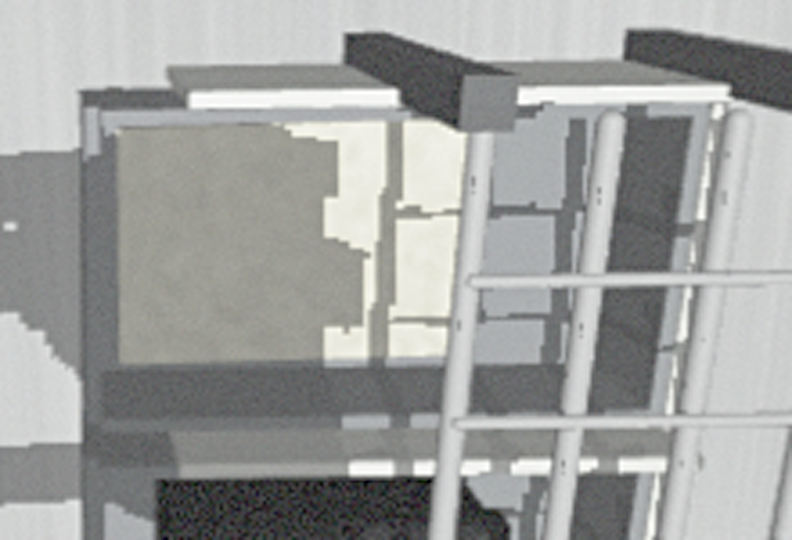

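Run:
```python
from h import *
o=dict(tool_pos=np.array([0.58197763,0.07114756,0.21073798]),tool_rot=np.array([-3.13938584e+00,1.06412100e-01,1.81754961e-03]))
def s(l,u,v,z): P=onz("wrist",[u/3.6+310,v/3.6+140],z,o);print(l,P.round(4));return P
A=s("front outer L",80,92,.038);s("front inner L",100,110,.038);B=s("front outer R",83,432,.038)
s("back outer L",708,103,.045);
s("card FL",118,126,.007);s("card FR",118,363,.007);s("card rear",475,235,.007)
s("div front L",190,92,.06);s("div front L far",168,68,.06);s("div2 front top",170,470,.06)
s("post FL",495,90,.108)
```

```text
front outer L [0.5979 0.108  0.038 ]
front inner L [0.603  0.1028 0.038 ]
front outer R [0.5934 0.0096 0.038 ]
back outer L [0.7625 0.0952 0.045 ]
card FL [0.6094 0.0932 0.007 ]
card FR [0.6061 0.019  0.007 ]
card rear [0.716 0.053 0.007]
div front L [0.6247 0.1091 0.06  ]
div front L far [0.6194 0.1153 0.06  ]
div2 front top [0.6164 0.006  0.06  ]
post FL [0.6835 0.1119 0.108 ]
```

```bash
python3 -c "
from h import *
go([0.598,0.057,0.015],-4)"
```

```text
t 1.78 turn [-0.   0.   0.2] shift [0.0172 0.0136 0.1959] rows 4.7
```

>>> {"op": "jog_arm", "data": {"deltas": [[[0,0,0],[0.016,0.012,0.04],0.06],[[0,0,0],[0.016,0.012,0.08],0.06],[[0,0,0],[0.016,0.012,0.11],0.06],[[0,0,0],[0.016,0.012,0.13],0.06],[[0,0,0],[0.016,0.012,0.13],0.06]]}}

```text
t: 2.2
tool_pos: [0.5926, 0.0591, 0.0749]
tool_rot: [-3.14, 0.104, 0.017]
contact_force: [-1.1, 0.3, -1.3]
opening: 0.0602
```

```bash
python3 -c "
from h import *
go([0.598,0.057,0.015],-4)"
```

```text
t 2.2 turn [0.  0.6 0.2] shift [0.0062 0.0017 0.0599] rows 1.4
```

>>> {"op": "jog_arm", "data": {"deltas": [[[0,0,0],[0,0,0],0.06],[[0,0,0],[0,0,0],0.06]]}}

```text
t: 2.37
tool_pos: [0.5987, 0.0584, 0.0833]
tool_rot: [-3.14, 0.105, -0.005]
contact_force: [0.1, 0.7, 0.3]
opening: 0.0599
```

```bash
python3 -c "
from h import *
go([0.598,0.057,0.015],-4)
cv2.imwrite('pics/wrist2.png',get_image('wrist')[:,:,::-1])"
```

```text
t 2.37 turn [-0.  -0.2  0.2] shift [-0.0009  0.0015  0.0683] rows 1.6
```

View pics/wrist2.png

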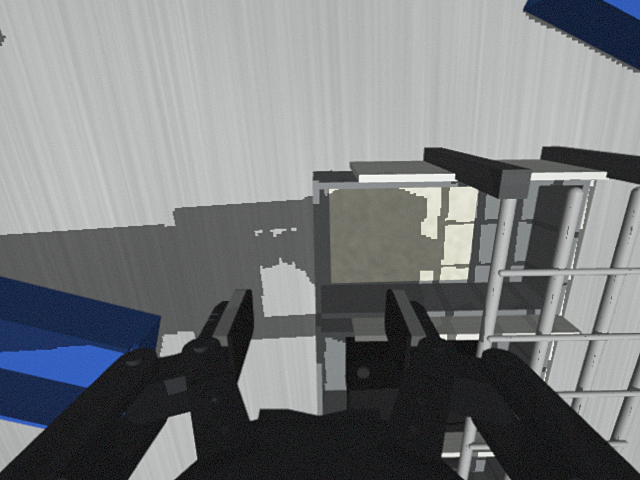

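>>> {"op": "jog_arm", "data": {"deltas": [[[0,0,0],[-0.001,0.001,0.03],0.06],[[0,0,0],[-0.001,0.001,0.05],0.06],[[0,0,0],[-0.001,0.001,0.06],0.06],[[0,0,0],[-0.001,0.001,0.067],0.06],[[0,0,0],[-0.001,0.001,0.067],0.06],[[0,0,0],[-0.001,0.001,0.067],0.04]], "squeeze": 30}}

```text
t: 2.92
tool_pos: [0.5977, 0.0567, 0.0156]
tool_rot: [-3.14, 0.107, -0.003]
contact_force: [1.1, 0.7, 0.1]
opening: 0.0494
```

>>> {"op": "jog_arm", "data": {"deltas": [[[0,0,0],[0,0,0],0.02],[[0,0,0],[0,0,0],0.01],[[0,0,0],[0,0,0],0.0],[[0,0,0],[0,0,0],0.0],[[0,0,0],[0,0,0],0.0],[[0,0,0],[0,0,0],0.0]]}}

```text
t: 3.42
tool_pos: [0.5974, 0.0567, 0.0152]
tool_rot: [-3.14, 0.107, -0.002]
contact_force: [-0.7, 0.6, 4.0]
opening: 0.0022
```

>>> {"op": "jog_arm", "data": {"deltas": [[[0,0,0],[0,0,0],0.0],[[0,0,0],[0,0,0],0.0]]}}

```text
t: 3.58
tool_pos: [0.5974, 0.0566, 0.0152]
tool_rot: [-3.14, 0.107, -0.002]
contact_force: [-0.1, 1.0, 5.1]
opening: 0.0021
```

```bash
python3 -c "
from h import *
cv2.imwrite('pics/wrist3.png',get_image('wrist')[:,:,::-1])"
```

```text
(no output)
```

View pics/wrist3.png

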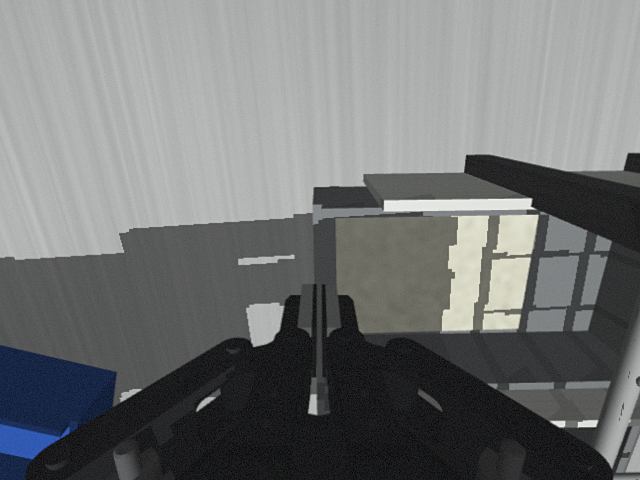

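>>> {"op": "jog_arm", "data": {"deltas": [[[0,0,0],[-0.004,0,0],0.0],[[0,0,0],[-0.012,0,0],0.0],[[0,0,0],[-0.022,0,0],0.0],[[0,0,0],[-0.032,0,0],0.0],[[0,0,0],[-0.042,0,0],0.0],[[0,0,0],[-0.052,0,0],0.0],[[0,0,0],[-0.062,0,0],0.0],[[0,0,0],[-0.072,0,0],0.0],[[0,0,0],[-0.082,0,0],0.0],[[0,0,0],[-0.092,0,0],0.0],[[0,0,0],[-0.1,0,0],0.0],[[0,0,0],[-0.1,0,0],0.0]]}}

```text
t: 4.63
tool_pos: [0.4959, 0.0635, 0.0151]
tool_rot: [3.14, -0.106, 0.002]
contact_force: [0.1, -0.1, 8.5]
opening: 0.0022
```

```bash
python3 -c "
from h import *
print(ctrl.get_obs()['opening'])
cv2.imwrite('pics/wrist4.png',get_image('wrist')[:,:,::-1])
cv2.imwrite('pics/side4.png',get_image('side')[:,:,::-1])
crop('pics/side4.png','pics/side4c.png',200,130,480,340,2.8)"
```

```text
0.002248109723678532
```

View pics/wrist4.png

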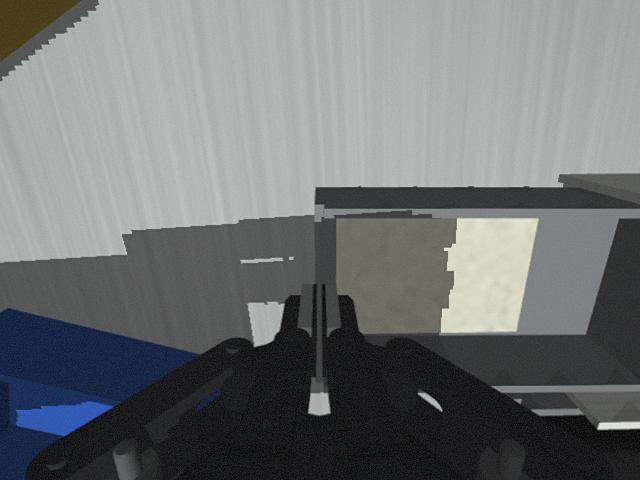

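View pics/side4c.png

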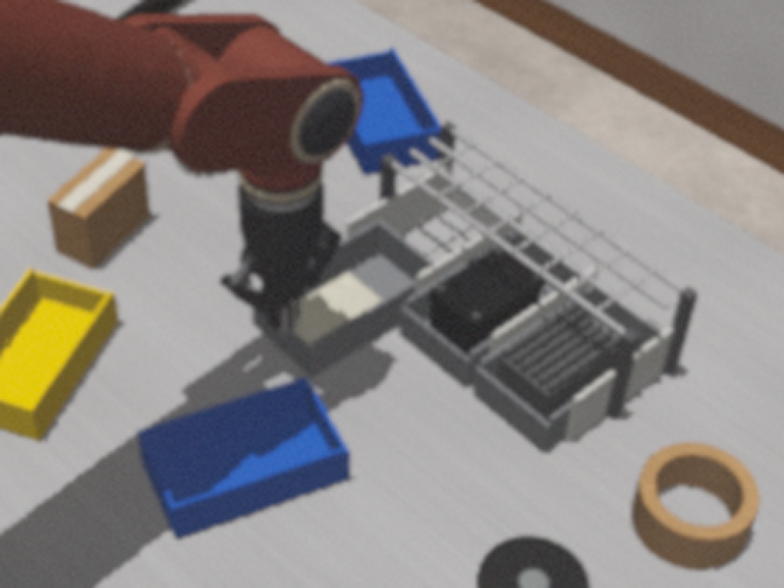

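Run:
```python
from h import *
o=ctrl.get_obs();print(o['tool_pos'],o['tool_rot'])
for l,u,v,z in [("card FL",336,218,.007),("FR",336,333,.007),("BL",538,219,.007),("BR",518,332,.007),("rim front inner L",323,217,.038),("rim front outer L",316,205,.038),("rim inner L near",640,217,.045),("rim outer L",640,205,.045),("rim R inner",600,386,.045),("rim R in2",450,385,.045)]:
    print(l,onz("wrist",[u,v],z,o).round(4))
```

```text
[0.49587097 0.06355157 0.01511679] [ 3.13974465e+00 -1.06673633e-01 -4.45730086e-04]
card FL [0.5075 0.0955 0.007 ]
FR [0.504  0.0265 0.007 ]
BL [0.6115 0.088  0.007 ]
BR [0.6091 0.0199 0.007 ]
rim front inner L [0.5011 0.1053 0.038 ]
rim front outer L [0.4986 0.1106 0.038 ]
rim inner L near [0.6282 0.0988 0.045 ]
rim outer L [0.627  0.1038 0.045 ]
rim R inner [0.6284 0.0144 0.045 ]
rim R in2 [0.5562 0.0204 0.045 ]
```

>>> {"op": "jog_arm", "data": {"deltas": [[[0,0,0],[0,0,0],0.05],[[0,0,0],[0,0,0],0.05],[[0,0,0],[0,0,0],0.05],[[0,0,0],[0,0,0],0.05],[[0,0,0],[0,0,-0.03],0.05],[[0,0,0],[0,0,-0.07],0.05],[[0,0,0],[0,0,-0.11],0.05],[[0,0,0],[0,0,-0.15],0.085],[[0,0,0],[0,0,-0.19],0.085],[[0,0,0],[0,0,-0.2],0.085]]}}

```text
t: 5.57
tool_pos: [0.4998, 0.0635, 0.2218]
tool_rot: [-3.14, 0.107, -0.017]
contact_force: [0.2, 0.1, -0.6]
opening: 0.0837
```

```bash
python3 -c "
from h import *
go([0.42,0.29,0.21],103)"
```

```text
t 5.57 turn [   0.6   -0.5 -106.9] shift [-0.0951 -0.2206  0.0109] rows 14.9
```

>>> {"op": "jog_arm", "data": {"deltas": [[[0,0,-7],[-0.007,-0.016,0],0.085],[[0,0,-14],[-0.014,-0.032,0],0.085],[[0,0,-21],[-0.02,-0.047,0],0.085],[[0,0,-28],[-0.026,-0.062,0],0.085],[[0,0,-35],[-0.032,-0.08,0],0.085],[[0,0,-42],[-0.038,-0.1,0],0.085],[[0,0,-49],[-0.044,-0.12,0],0.085],[[0,0,-56],[-0.05,-0.14,0],0.085],[[0,0,-63],[-0.055,-0.16,0],0.085],[[0,0,-70],[-0.06,-0.18,0],0.085],[[0,0,-77],[-0.065,-0.2,0],0.085],[[0,0,-84],[-0.07,-0.22,0],0.085]]}}

```text
t: 6.57
tool_pos: [0.441, 0.2884, 0.2129]
tool_rot: [-2.398, -2.029, 0.003]
contact_force: [0.3, -0.2, 0.6]
opening: 0.0852
```

>>> {"op": "jog_arm", "data": {"deltas": [[[0,0,-7],[0,0,0],0.085],[[0,0,-14],[0,0,0],0.085],[[0,0,-21],[0,0,0],0.085],[[0,0,-23],[0,0,0],0.085],[[0,0,-23],[0,0,0],0.085],[[0,0,-23],[0,0,0],0.085]]}}

```text
t: 7.07
tool_pos: [0.4415, 0.2875, 0.2132]
tool_rot: [-1.954, -2.459, 0.002]
contact_force: [-0.7, -0.2, 0.3]
opening: 0.0851
```

```bash
python3 -c "
from h import *
go([0.44,0.298,0.21],103)
o=ctrl.get_obs();print(o['tool_pos'],o['tool_rot'],o['dq'].round(3))
cv2.imwrite('pics/wrist5.png',get_image('wrist')[:,:,::-1])"
```

```text
t 7.07 turn [-0.1  0.   0. ] shift [0.0106 0.0009 0.0032] rows 0.3
[0.44149139 0.28749131 0.21320848] [-1.95441506e+00 -2.45866026e+00  2.43301492e-03] [-0.002 -0.002 -0.003 -0.001  0.001  0.   ]
```

View pics/wrist5.png

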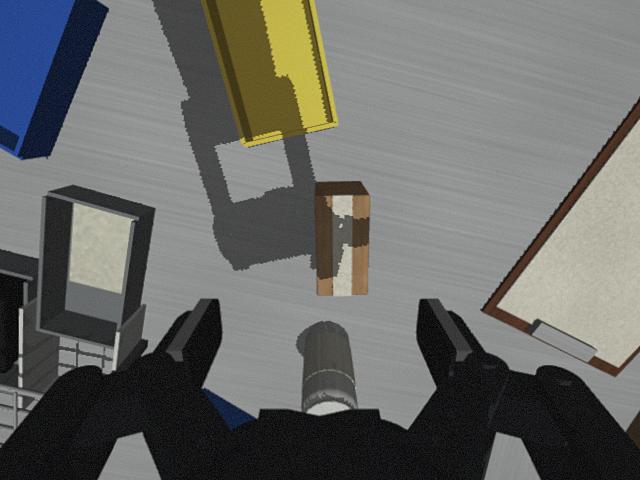

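Run:
```python
from h import *
o=ctrl.get_obs()
P=np.array([onz("wrist",p,.075,o) for p in [(316,195),(369,194),(367,295),(318,296)]]);print(P.round(4),P.mean(0))
for a,b in [(0,1),(1,2),(2,3),(3,0)]:
    d=P[b]-P[a];print(np.linalg.norm(d).round(4),np.degrees(np.arctan2(d[1],d[0])).round(1))
for v,z in[(400,.13)]: print("can top far edge",onz("wrist",(330,v),z,o))
```

```text
[[0.4269 0.2815 0.075 ]
 [0.4154 0.3271 0.075 ]
 [0.5128 0.3526 0.075 ]
 [0.5247 0.306  0.075 ]] [0.46998427 0.31681771 0.075     ]
0.047 104.2
0.1007 14.6
0.048 -75.6
0.1008 -165.9
can top far edge [0.59526506 0.3335161  0.13      ]
```

```bash
python3 -c "
from h import *
go([0.470,0.317,0.043],104.5)"
```

```text
t 7.12 turn [-0.1  0.  -1.5] shift [0.0224 0.0345 0.1704] rows 4.2
```

>>> {"op": "jog_arm", "data": {"deltas": [[[0,0,-1.5],[0.0115,0.017,0.02],0.085],[[0,0,-1.5],[0.0225,0.0345,0.05],0.085],[[0,0,-1.5],[0.0225,0.0345,0.08],0.085],[[0,0,-1.5],[0.0225,0.0345,0.11],0.085],[[0,0,-1.5],[0.0225,0.0345,0.13],0.085],[[0,0,-1.5],[0.0225,0.0345,0.15],0.085],[[0,0,-1.5],[0.0225,0.0345,0.162],0.085],[[0,0,-1.5],[0.0225,0.0345,0.17],0.085],[[0,0,-1.5],[0.0225,0.0345,0.17],0.085],[[0,0,-1.5],[0.0225,0.0345,0.17],0.085]]}}

```text
t: 7.95
tool_pos: [0.4709, 0.3176, 0.0447]
tool_rot: [1.921, 2.485, 0.001]
contact_force: [0.6, -0.1, 1.0]
opening: 0.0852
```

```bash
python3 -c "
from h import *
go([0.470,0.317,0.043],104.5)
cv2.imwrite('pics/wrist6.png',get_image('wrist')[:,:,::-1])"
```

```text
t 7.95 turn [ 0.  -0.   0.1] shift [-0.0004 -0.001   0.0017] rows 0.0
```

View pics/wrist6.png

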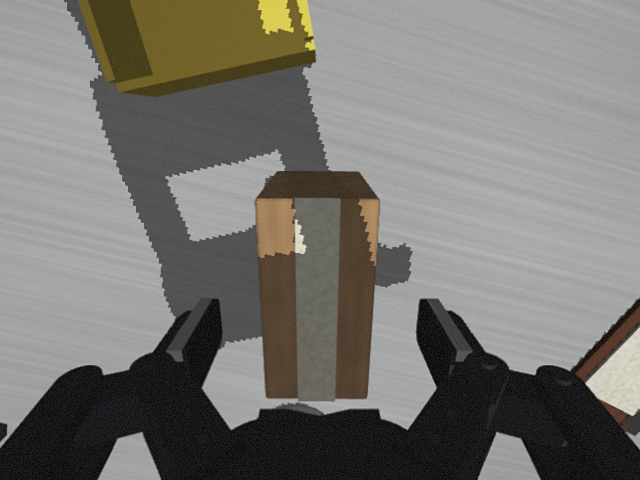

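>>> {"op": "jog_arm", "data": {"deltas": [[[0,0,0],[0,0,0],0.065],[[0,0,0],[0,0,0],0.055],[[0,0,0],[0,0,0],0.04],[[0,0,0],[0,0,0],0.03],[[0,0,0],[0,0,0],0.03],[[0,0,0],[0,0,0],0.03]], "squeeze": 40}}

```text
t: 8.5
tool_pos: [0.4715, 0.3177, 0.0456]
tool_rot: [1.92, 2.485, 0.003]
contact_force: [-0.4, -0.7, 5.3]
opening: 0.0483
```

>>> {"op": "jog_arm", "data": {"deltas": [[[0,0,0],[0,0,-0.01],0.03],[[0,0,0],[0,0,-0.03],0.03],[[0,0,0],[0,0,-0.05],0.03],[[0,0,0],[0,0,-0.07],0.03],[[0,0,0],[0,0,-0.09],0.03],[[0,0,0],[0,0,-0.1],0.03],[[0,0,0],[0,0,-0.1],0.03],[[0,0,0],[0,0,-0.1],0.03]]}}

```text
t: 9.17
tool_pos: [0.4703, 0.3175, 0.1441]
tool_rot: [-1.921, -2.486, -0.0]
contact_force: [0.3, 0.3, -2.8]
opening: 0.0489
```

```bash
python3 -c "
from h import *
o=ctrl.get_obs();print(o['contact_force'],o['wrist_torque'],o['opening'])
go([0.559,0.060,0.143],86)
cv2.imwrite('pics/wrist7.png',get_image('wrist')[:,:,::-1])
cv2.imwrite('pics/side7.png',get_image('side')[:,:,::-1])
crop('pics/side7.png','pics/side7c.png',150,90,430,300,2.8)"
```

```text
[ 0.32022658  0.26052003 -2.84345811] [0.05433087 0.00254814 0.0298445 ] 0.048853271974096675
t 9.17 turn [ 0.  -0.  18.6] shift [-0.2715  0.0209  0.001 ] rows 6.5
```

View pics/wrist7.png

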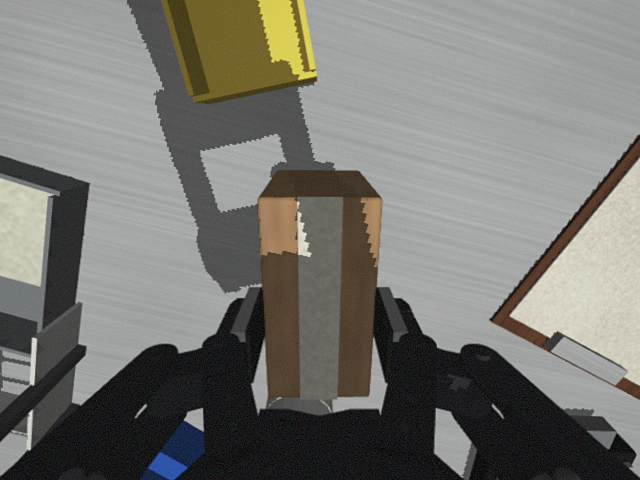

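View pics/side7c.png

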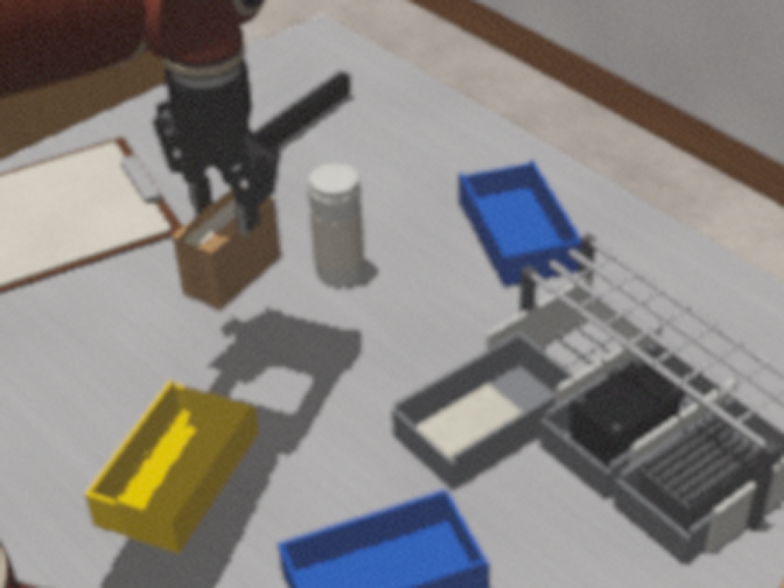

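Run:
```python
from h import *
o=ctrl.get_obs();print(o["t"])
Rm=R.from_rotvec(o["tool_rot"]).as_matrix()
P=np.array([onz("wrist",p,.0735+.1,o) for p in [(258,198),(382,198),(371,397),(268,398)]]);L=(P-o["tool_pos"])@Rm;print(L.round(4),L.mean(0).round(4))
for p in [(415,428),(457,462),(520,412),(480,385)]: print("card",onz("side",(p[0]/2.8+150,p[1]/2.8+90),.007).round(4))
for p in [(393,415),(457,468)]: print("bin front rim",onz("side",(p[0]/2.8+150,p[1]/2.8+90),.038).round(4))
```

```text
9.2667
[[-0.0238 -0.0514 -0.0311]
 [ 0.0243 -0.0514 -0.0311]
 [ 0.0248  0.0454 -0.0314]
 [-0.0244  0.0461 -0.0314]] [ 0.0002 -0.0028 -0.0312]
card [0.5151 0.0954 0.007 ]
card [0.514  0.0342 0.007 ]
card [0.6061 0.0399 0.007 ]
card [0.6038 0.0947 0.007 ]
bin front rim [0.4918 0.1004 0.038 ]
bin front rim [0.4893 0.0084 0.038 ]
```

>>> {"op": "jog_arm", "data": {"deltas": [[[0,0,2],[-0.02,0.002,0],0.03],[[0,0,4],[-0.05,0.004,0],0.03],[[0,0,6],[-0.08,0.006,0],0.03],[[0,0,8],[-0.11,0.009,0],0.03],[[0,0,10],[-0.14,0.012,0],0.03],[[0,0,12],[-0.17,0.014,0],0.03],[[0,0,14],[-0.2,0.017,0],0.03],[[0,0,16],[-0.23,0.02,0],0.03],[[0,0,18],[-0.255,0.022,0],0.03],[[0,0,18.6],[-0.272,0.023,0],0.03],[[0,0,18.6],[-0.272,0.023,0],0.03],[[0,0,18.6],[-0.272,0.023,0],0.03]]}}

```text
t: 10.27
tool_pos: [0.5604, 0.0595, 0.1423]
tool_rot: [-2.297, -2.139, 0.003]
contact_force: [-0.7, 0.5, -1.9]
opening: 0.0486
```

```bash
python3 -c "
from h import *
go([0.562,0.060,0.053],86)
cv2.imwrite('pics/wrist8.png',get_image('wrist')[:,:,::-1])
cv2.imwrite('pics/scene8.png',get_image('scene')[:,:,::-1])
crop('pics/scene8.png','pics/scene8c.png',200,200,480,360,2.8)"
```

```text
t 10.27 turn [-0.2 -0.  -0.1] shift [0.0006 0.0018 0.0893] rows 2.1
```

View pics/wrist8.png

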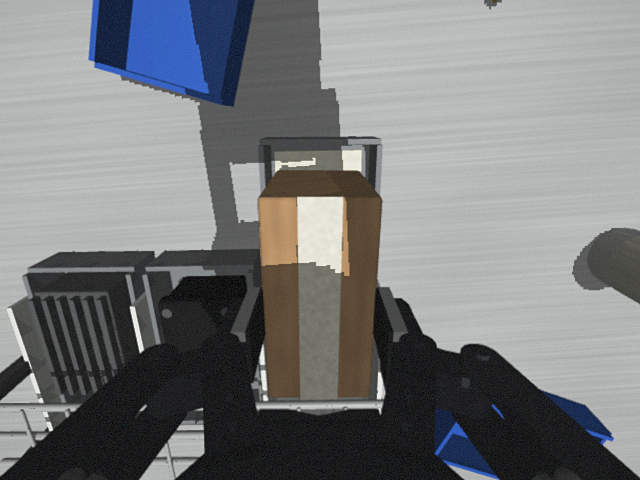

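View pics/scene8c.png

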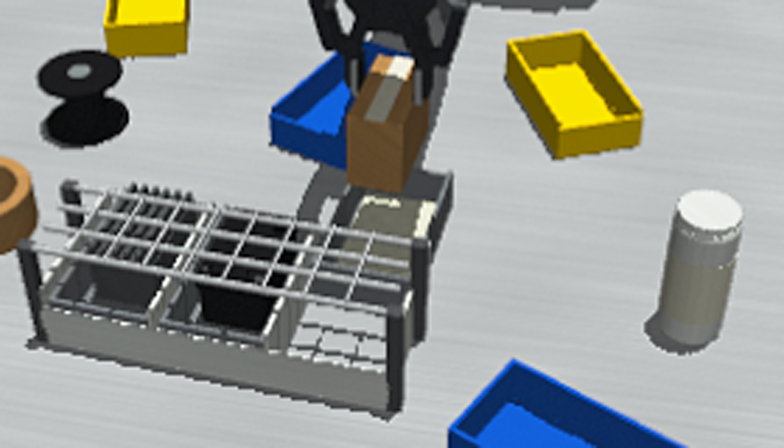

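Run:
```python
from h import *
o=ctrl.get_obs();Rm=R.from_rotvec(o["tool_rot"]).as_matrix()
for l,p,z in [("frontL",(381,138),.038),("frontR",(261,138),.038),("cardFL",(365,150),.007),("cardFR",(274,150),.007)]:
    P=onz("wrist",p,z,o);print(l,P.round(4),((P-o["tool_pos"])@Rm).round(4))
```

```text
frontL [0.4972 0.112  0.038 ] [ 0.0468 -0.0663  0.1051]
frontR [0.4911 0.0222 0.038 ] [-0.0432 -0.0662  0.105 ]
cardFL [0.5082 0.1037 0.007 ] [ 0.0392 -0.0548  0.136 ]
cardFR [0.5029 0.027  0.007 ] [-0.0377 -0.0547  0.136 ]
```

>>> {"op": "jog_arm", "data": {"deltas": [[[0,0,0],[0.001,0,0.01],0.03],[[0,0,0],[0.001,0,0.025],0.03],[[0,0,0],[0.001,0,0.04],0.03],[[0,0,0],[0.001,0,0.052],0.03],[[0,0,0],[0.001,0,0.062],0.03],[[0,0,0],[0.001,0,0.072],0.03],[[0,0,0],[0.001,0,0.078],0.03],[[0,0,0],[0.001,0,0.082],0.03],[[0,0,0],[0.001,0,0.082],0.03],[[0,0,0],[0.001,0,0.082],0.03]]}}

```text
t: 11.2
tool_pos: [0.5617, 0.061, 0.0625]
tool_rot: [2.297, 2.142, 0.001]
contact_force: [0.4, 0.7, -2.7]
opening: 0.0486
```

>>> {"op": "jog_arm", "data": {"deltas": [[[0,0,0],[0,0,0.002],0.03],[[0,0,0],[0,0,0.004],0.03],[[0,0,0],[0,0,0.006],0.03],[[0,0,0],[0,0,0.007],0.03],[[0,0,0],[0,0,0.008],0.03],[[0,0,0],[0,0,0.008],0.03]]}}

```text
t: 11.7
tool_pos: [0.5612, 0.061, 0.0539]
tool_rot: [-2.297, -2.142, 0.001]
contact_force: [0.8, 0.1, -1.7]
opening: 0.0484
```

>>> {"op": "jog_arm", "data": {"deltas": [[[0,0,0],[0,0,0.001],0.03],[[0,0,0],[0,0,0.001],0.03],[[0,0,0],[0,0,0.002],0.03],[[0,0,0],[0,0,0.002],0.03]]}}

```text
t: 12.03
tool_pos: [0.5616, 0.061, 0.0527]
tool_rot: [2.297, 2.142, 0.0]
contact_force: [-1.4, 0.3, 0.5]
opening: 0.0485
```

>>> {"op": "jog_arm", "data": {"deltas": [[[0,0,0],[0,0,0.001],0.03],[[0,0,0],[0,0,0.001],0.03],[[0,0,0],[0,0,0.001],0.03]]}}

```text
t: 12.28
tool_pos: [0.5618, 0.0609, 0.0526]
tool_rot: [2.297, 2.143, 0.0]
contact_force: [-3.8, -1.0, 6.5]
opening: 0.0482
```

>>> {"op": "jog_arm", "data": {"deltas": [[[0,0,0],[0,0,0],0.052],[[0,0,0],[0,0,0],0.058],[[0,0,0],[0,0,0],0.07],[[0,0,0],[0,0,0],0.072],[[0,0,0],[0,0,0],0.072],[[0,0,0],[0,0,-0.015],0.072],[[0,0,0],[0,0,-0.04],0.072],[[0,0,0],[0,0,-0.07],0.072],[[0,0,0],[0,0,-0.1],0.072],[[0,0,0],[0,0,-0.12],0.072],[[0,0,0],[0,0,-0.12],0.072]]}}

```text
t: 13.2
tool_pos: [0.5648, 0.061, 0.1775]
tool_rot: [2.292, 2.138, 0.012]
contact_force: [0.7, -0.6, 1.4]
opening: 0.0721
```

```bash
python3 -c "
from h import *
go([0.46,0.0665,0.17],-4)
go([0.46,0.0665,0.17],86)
cv2.imwrite('pics/wrist9.png',get_image('wrist')[:,:,::-1])
cv2.imwrite('pics/side9.png',get_image('side')[:,:,::-1])
crop('pics/side9.png','pics/side9c.png',200,130,480,340,2.8)"
```

```text
t 13.2 turn [ 0.4 -0.5 90. ] shift [-0.0018 -0.105   0.0064] rows 12.6
t 13.2 turn [ 0.6 -0.   0. ] shift [-0.0018 -0.105   0.0064] rows 2.5
```

View pics/wrist9.png

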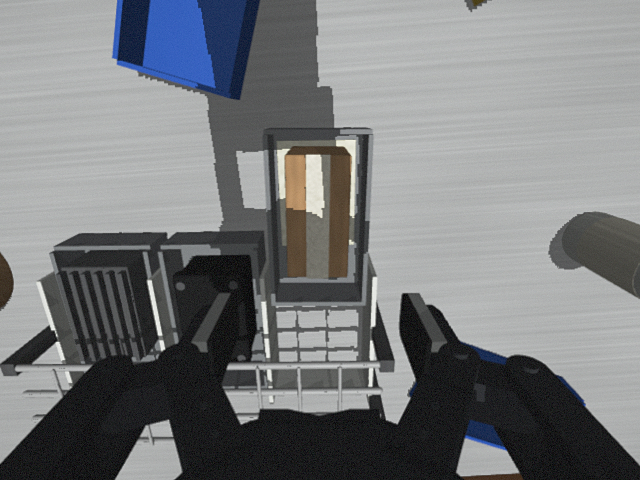

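View pics/side9c.png

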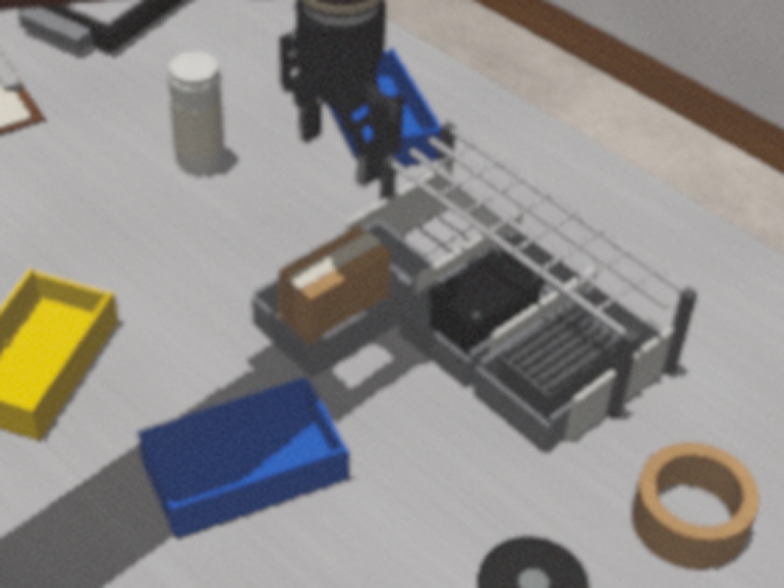

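>>> {"op": "jog_arm", "data": {"deltas": [[[0,0,0],[-0.001,-0.03,0],0.0],[[0,0,0],[-0.001,-0.07,0],0.0],[[0,0,0],[-0.001,-0.1,0],0.0],[[0,0,0],[-0.001,-0.105,0],0.0],[[0,0,0],[-0.001,-0.105,0],0.0],[[0,0,0],[-0.001,-0.105,0],0.0]]}}

```text
t: 13.8
tool_pos: [0.4563, 0.0673, 0.17]
tool_rot: [-2.297, -2.142, 0.001]
contact_force: [0.1, 1.1, 0.2]
opening: 0.0007
```

```bash
python3 -c "
from h import *
go([0.462,0.068,0.02],86)"
```

```text
t 13.8 turn [-0.1  0.   0. ] shift [0.0011 0.0059 0.1499] rows 3.6
```

>>> {"op": "jog_arm", "data": {"deltas": [[[0,0,0],[0.001,0,0.03],0.0],[[0,0,0],[0.001,0,0.065],0.0],[[0,0,0],[0.001,0,0.1],0.0],[[0,0,0],[0.001,0,0.125],0.0],[[0,0,0],[0.001,0,0.142],0.0],[[0,0,0],[0.001,0,0.15],0.0],[[0,0,0],[0.001,0,0.15],0.0],[[0,0,0],[0.001,0,0.15],0.0]]}}

```text
t: 14.47
tool_pos: [0.4575, 0.0682, 0.0214]
tool_rot: [-2.298, -2.142, 0.0]
contact_force: [0.3, -0.3, -0.2]
opening: 0.0
```

```bash
python3 -c "
from h import *
go([0.462,0.068,0.02],86)
cv2.imwrite('pics/wrist10.png',get_image('wrist')[:,:,::-1])"
```

```text
t 14.47 turn [-0.  0. -0.] shift [0.0001 0.0046 0.0014] rows 0.1
```

View pics/wrist10.png

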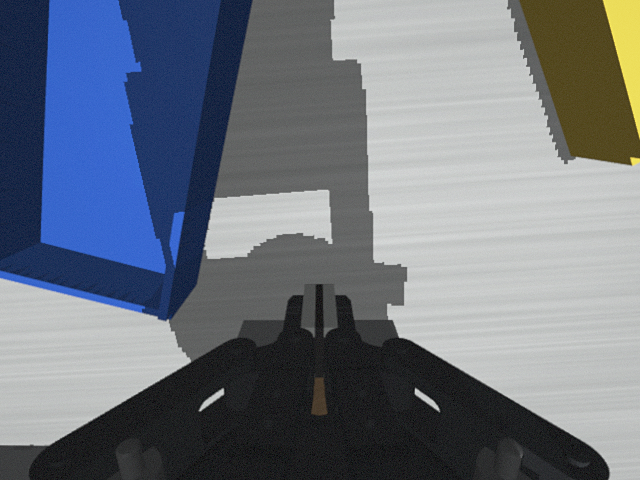

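>>> {"op": "jog_arm", "data": {"deltas": [[[0,0,0],[0,0.008,0],0.0],[[0,0,0],[0,0.016,0],0.0],[[0,0,0],[0,0.022,0],0.0],[[0,0,0],[0,0.028,0],0.0],[[0,0,0],[0,0.036,0],0.0],[[0,0,0],[0,0.044,0],0.0],[[0,0,0],[0,0.052,0],0.0],[[0,0,0],[0,0.06,0],0.0],[[0,0,0],[0,0.068,0],0.0],[[0,0,0],[0,0.076,0],0.0],[[0,0,0],[0,0.084,0],0.0],[[0,0,0],[0,0.088,0],0.0]]}}

```text
t: 15.52
tool_pos: [0.5455, 0.0621, 0.0215]
tool_rot: [-2.298, -2.143, -0.0]
contact_force: [-3.5, 1.4, 3.0]
opening: 0.0003
```

```bash
python3 -c "
from h import *
cv2.imwrite('pics/side11.png',get_image('side')[:,:,::-1])
crop('pics/side11.png','pics/side11c.png',200,130,480,340,2.8)"
```

```text
(no output)
```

View pics/side11c.png

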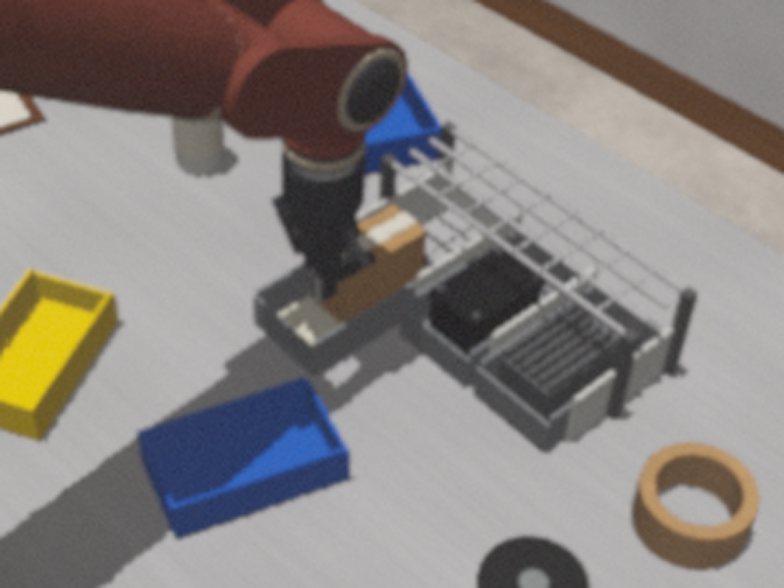

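Run:
```python
from h import *
o=ctrl.get_obs();print(o["tool_pos"],o["contact_force"])
p=proj("side",[o["tool_pos"],o["tool_pos"]+[0,0,.07],[.494,.066,.038]]);print(((p-[200,130])*2.8).round())
cv2.imwrite('pics/wrist12.png',get_image('wrist')[:,:,::-1])
cv2.imwrite('pics/scene12.png',get_image('scene')[:,:,::-1])
p=proj("scene",[o["tool_pos"],[.494,.066,.038]]);print(((p-[200,200])*2.8).round())
crop('pics/scene12.png','pics/scene12c.png',200,200,480,360,2.8)
```

```text
[0.54588656 0.06205027 0.02151657] [0.10158202 0.45578365 0.95168504]
[[321. 308.]
 [322. 256.]
 [279. 321.]]
[[393. 213.]
 [407. 167.]]
```

View pics/wrist12.png

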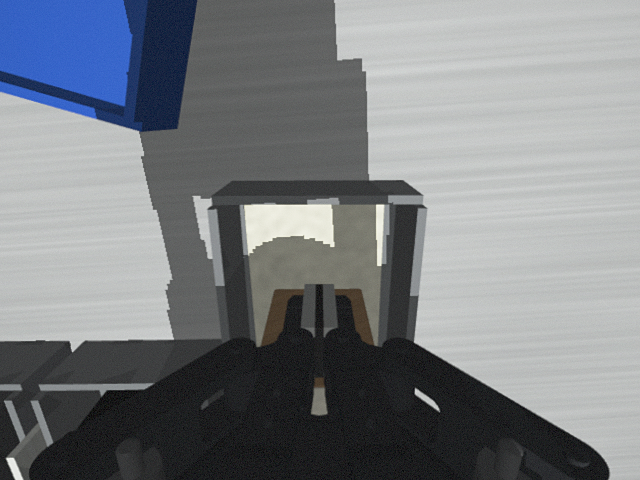

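View pics/scene12c.png

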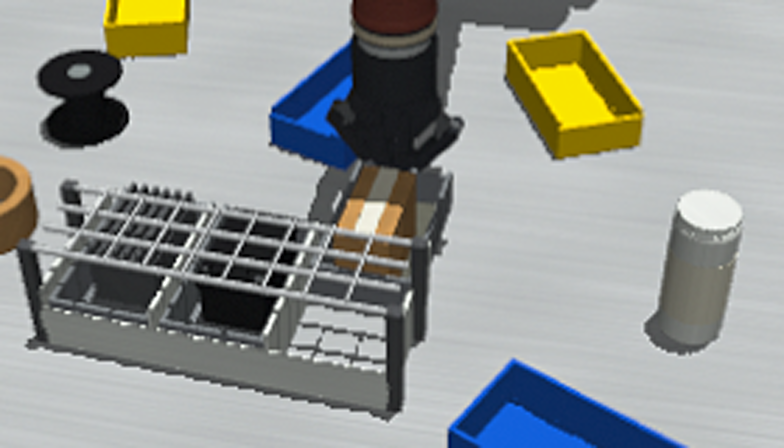

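Run:
```python
from h import *
o=ctrl.get_obs();Rm=R.from_rotvec(o["tool_rot"]).as_matrix();print(o["t"])
for l,p,z in [("frontL",(405,181),.038),("frontR",(230,181),.038),("front out botL",(424,207),.038),("botR",(210,208),.038),("rim in R",(244,204),.038),("card front",(300,204),.007),("carton frontR bottom",(274,290),.007),("cartonL bot",(362,290),.007),("carton frontR top",(274,290),.082),("cL top",(362,290),.082)]:
    P=onz("wrist",p,z,o);print(l,P.round(4),((P-o["tool_pos"])@Rm).round(4))
o10=dict(o);o10["tool_pos"]=np.array([.4575,.0682,.0214])
for p in [(238,320),(395,320),(238,338)]: print("w10",onz("wrist",p,.038,o10).round(4),onz("wrist",p,.0,o10).round(4))
```

```text
15.6667
frontL [0.4921 0.1024 0.038 ] [ 0.0365 -0.0555 -0.0168]
frontR [0.487  0.0285 0.038 ] [-0.0376 -0.0555 -0.0168]
front out botL [0.504  0.1107 0.038 ] [ 0.0456 -0.0442 -0.0168]
botR [0.498 0.018 0.038] [-0.0472 -0.0437 -0.0168]
rim in R [0.4973 0.033  0.038 ] [-0.0323 -0.0455 -0.0168]
card front [0.5065 0.055  0.007 ] [-0.0098 -0.0378  0.0142]
carton frontR bottom [0.5557 0.0358 0.007 ] [-0.0255  0.0126  0.0142]
cartonL bot [0.5592 0.0859 0.007 ] [0.0248 0.0126 0.0142]
carton frontR top [0.5166 0.0493 0.082 ] [-0.0147 -0.0274 -0.0608]
cL top [0.5186 0.0781 0.082 ] [ 0.0141 -0.0274 -0.0608]
w10 [0.4673 0.0281 0.038 ] [0.491  0.0162 0.    ]
w10 [0.4726 0.1044 0.038 ] [0.4978 0.1124 0.    ]
w10 [0.4775 0.0266 0.038 ] [0.504  0.0143 0.    ]
```

>>> {"op": "jog_arm", "data": {"deltas": [[[0,0,0],[0,-0.005,0],0.0],[[0,0,0],[0,-0.01,0],0.0],[[0,0,0],[0,-0.01,-0.03],0.0],[[0,0,0],[0,-0.01,-0.07],0.0],[[0,0,0],[0,-0.01,-0.11],0.0],[[0,0,0],[0,-0.01,-0.15],0.06],[[0,0,0],[0,-0.01,-0.17],0.065],[[0,0,0],[0,-0.01,-0.17],0.065],[[0,0,0],[0,-0.01,-0.17],0.065],[[0,0,0],[0,-0.01,-0.17],0.065]]}}

```text
t: 16.5
tool_pos: [0.5332, 0.063, 0.1897]
tool_rot: [-2.296, -2.142, 0.002]
contact_force: [-0.9, 0.7, -0.8]
opening: 0.0602
```

```bash
python3 -c "
from h import *
o=ctrl.get_obs();print(o['t'],o['tool_pos'],o['tool_rot'],o['opening'])
cv2.imwrite('pics/wrist13.png',get_image('wrist')[:,:,::-1])"
```

```text
16.5 [0.5332397  0.06296368 0.1897097 ] [-2.29641531 -2.14176663  0.00238421] 0.06018684652743286
```

View pics/wrist13.png

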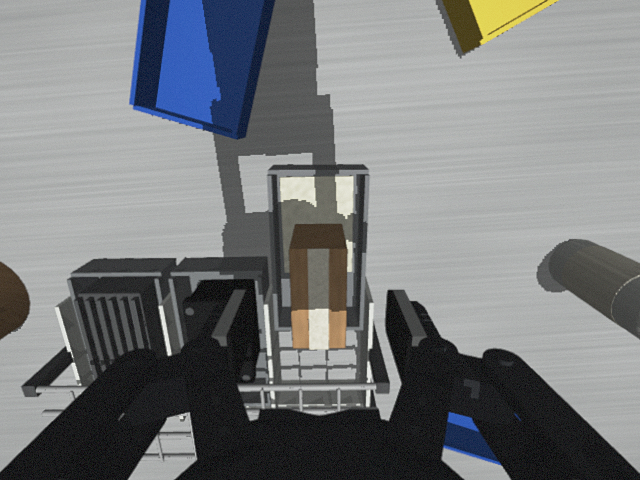

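Run:
```python
from h import *
o=dict(tool_pos=np.array([0.5332397,0.06296368,0.1897097]),tool_rot=np.array([-2.29641531,-2.14176663,0.00238421]))
for l,p,z in [("bin frontR",(268,166),.038),("frontL",(369,166),.038),("rearR in",(273,328),.045),("card frontR",(279,178),.007),("carton top fR",(290,249),.082),("fL",(347,249),.082),("bL",(346,348),.082),("bR",(292,349),.082)]:
    print(l,onz("wrist",p,z,o).round(4))
go([0.565,0.060,0.053],86)
```

```text
bin frontR [0.4907 0.0201 0.038 ]
frontL [0.4969 0.1111 0.038 ]
rearR in [0.6554 0.0072 0.045 ]
card frontR [0.507 0.025 0.007]
carton top fR [0.5552 0.0374 0.082 ]
fL [0.5585 0.0851 0.082 ]
bL [0.6572 0.08   0.082 ]
bR [0.6548 0.0297 0.082 ]
t 16.55 turn [-0.2  0.   0. ] shift [-0.0007  0.0327  0.1358] rows 3.4
```

>>> {"op": "jog_arm", "data": {"deltas": [[[0,0,0],[-0.001,0.025,0],0.065],[[0,0,0],[-0.001,0.049,0.02],0.065],[[0,0,0],[-0.001,0.049,0.05],0.065],[[0,0,0],[-0.001,0.049,0.08],0.065],[[0,0,0],[-0.001,0.049,0.105],0.065],[[0,0,0],[-0.001,0.049,0.12],0.065],[[0,0,0],[-0.001,0.049,0.13],0.065],[[0,0,0],[-0.001,0.049,0.1355],0.065],[[0,0,0],[-0.001,0.049,0.1355],0.065],[[0,0,0],[-0.001,0.049,0.1355],0.065]]}}

```text
t: 17.38
tool_pos: [0.5835, 0.0585, 0.056]
tool_rot: [2.297, 2.143, 0.0]
contact_force: [-1.0, 0.1, -0.1]
opening: 0.0647
```

>>> {"op": "jog_arm", "data": {"deltas": [[[0,0,0],[0,0,0],0.055],[[0,0,0],[0,0,0],0.045],[[0,0,0],[0,0,0],0.035],[[0,0,0],[0,0,0],0.03],[[0,0,0],[0,0,0],0.03]], "squeeze": 50}}

```text
t: 17.8
tool_pos: [0.5846, 0.0586, 0.058]
tool_rot: [2.296, 2.141, 0.003]
contact_force: [-1.8, 1.0, 6.0]
opening: 0.047
```

```bash
python3 -c "
from h import *
cv2.imwrite('pics/wrist14.png',get_image('wrist')[:,:,::-1])"
```

```text
(no output)
```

View pics/wrist14.png

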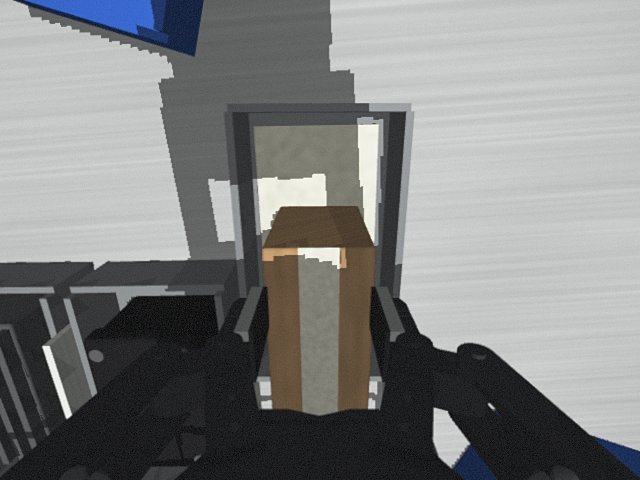

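>>> {"op": "jog_arm", "data": {"deltas": [[[0,0,0],[0,0,-0.005],0.03],[[0,0,0],[0,0,-0.012],0.03],[[0,0,0],[0,0,-0.018],0.03],[[0,0,0],[0,-0.006,-0.02],0.03],[[0,0,0],[0,-0.014,-0.02],0.03],[[0,0,0],[0,-0.022,-0.02],0.03],[[0,0,0],[0,-0.03,-0.02],0.03],[[0,0,0],[0,-0.038,-0.02],0.03],[[0,0,0],[0,-0.044,-0.02],0.03],[[0,0,0],[0,-0.046,-0.02],0.03],[[0,0,0],[0,-0.046,-0.02],0.03],[[0,0,0],[0,-0.046,-0.02],0.03]]}}

```text
t: 18.85
tool_pos: [0.5375, 0.0617, 0.0758]
tool_rot: [2.297, 2.142, 0.001]
contact_force: [0.3, 0.2, -2.6]
opening: 0.0464
```

```bash
python3 -c "
from h import *
o=ctrl.get_obs();print(o['tool_pos'],o['contact_force'])
cv2.imwrite('pics/wrist15.png',get_image('wrist')[:,:,::-1])
cv2.imwrite('pics/side15.png',get_image('side')[:,:,::-1])
crop('pics/side15.png','pics/side15c.png',200,130,480,340,2.8)"
```

```text
[0.53748919 0.06166912 0.0758359 ] [ 0.25672437  0.22508048 -2.56210911]
```

View pics/wrist15.png

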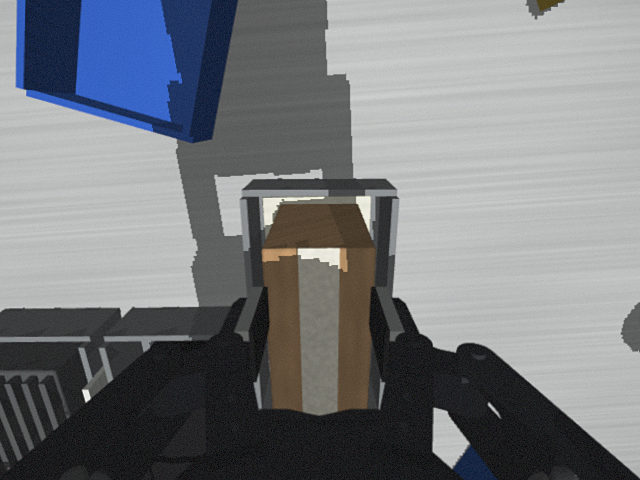

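View pics/side15c.png

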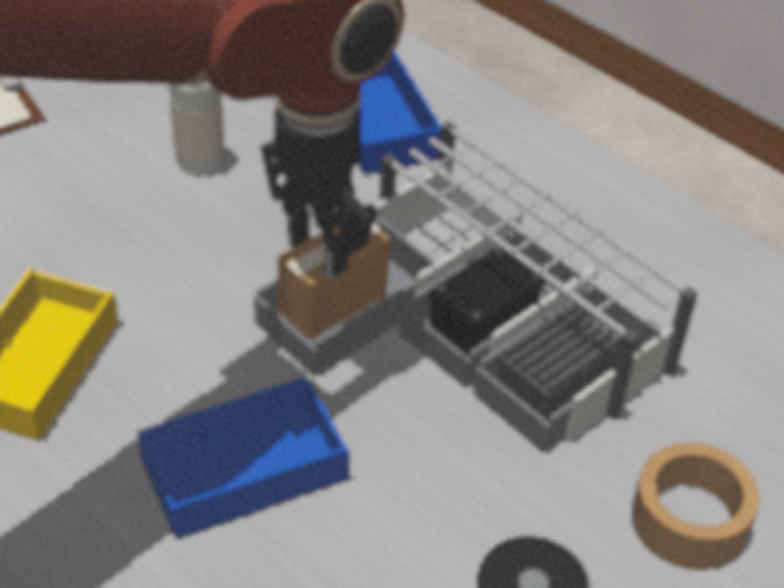

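>>> {"op": "jog_arm", "data": {"deltas": [[[0,0,0],[0,0.002,0.005],0.03],[[0,0,0],[0,0.002,0.01],0.03],[[0,0,0],[0,0.002,0.013],0.03],[[0,0,0],[0,0.002,0.015],0.03],[[0,0,0],[0,0.002,0.0165],0.03],[[0,0,0],[0,0.002,0.0175],0.03],[[0,0,0],[0,0.002,0.0175],0.03],[[0,0,0],[0,0.002,0.0175],0.03]]}}

```text
t: 19.62
tool_pos: [0.5396, 0.0615, 0.0584]
tool_rot: [2.297, 2.142, 0.001]
contact_force: [-0.5, 0.1, -0.8]
opening: 0.0464
```

>>> {"op": "jog_arm", "data": {"deltas": [[[0,0,0],[0,0,0.001],0.03],[[0,0,0],[0,0,0.001],0.03],[[0,0,0],[0,0,0.002],0.03],[[0,0,0],[0,0,0.002],0.03]]}}

```text
t: 19.95
tool_pos: [0.5398, 0.0617, 0.0579]
tool_rot: [2.297, 2.143, 0.0]
contact_force: [-5.1, -0.6, 9.2]
opening: 0.0464
```

>>> {"op": "jog_arm", "data": {"deltas": [[[0,0,0],[0,0,-0.001],0.048],[[0,0,0],[0,0,-0.001],0.052],[[0,0,0],[0,0,-0.001],0.06],[[0,0,0],[0,0,-0.001],0.066],[[0,0,0],[0,0,-0.001],0.066],[[0,0,0],[0,0,-0.015],0.066],[[0,0,0],[0,0,-0.04],0.066],[[0,0,0],[0,0,-0.075],0.066],[[0,0,0],[0,0,-0.11],0.066],[[0,0,0],[0,0,-0.12],0.066],[[0,0,0],[0,0,-0.12],0.066],[[0,0,0],[0,0,-0.12],0.066]]}}

```text
t: 20.95
tool_pos: [0.5395, 0.0615, 0.1761]
tool_rot: [2.297, 2.142, 0.001]
contact_force: [-0.7, 0.2, -0.6]
opening: 0.066
```

```bash
python3 -c "
from h import *
o=ctrl.get_obs();print(o['tool_pos'],o['tool_rot'],o['q'].round(3))
go([0.44,0.0692,0.17],86)
cv2.imwrite('pics/wrist16.png',get_image('wrist')[:,:,::-1])"
```

```text
[0.53950736 0.06154334 0.17614379] [2.29722347e+00 2.14231420e+00 7.73333674e-04] [-0.024 -0.12   1.841  0.     1.42  -1.525]
t 20.95 turn [ 0. -0.  0.] shift [ 0.0007 -0.0998  0.0061] rows 2.4
```

View pics/wrist16.png

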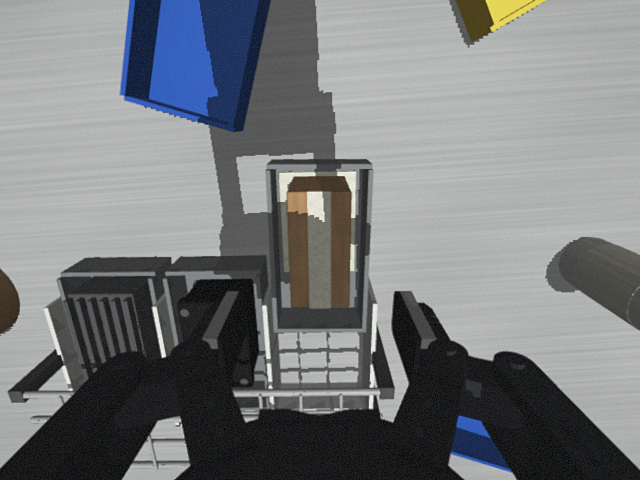

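>>> {"op": "jog_arm", "data": {"deltas": [[[0,0,0],[0.001,-0.03,0],0.0],[[0,0,0],[0.001,-0.06,0],0.0],[[-5,0,0],[0.001,-0.085,0],0.0],[[-10,0,0],[0.001,-0.095,0],0.0],[[-15,0,0],[0.001,-0.095,0],0.0],[[-20,0,0],[0.001,-0.095,0.03],0.0],[[-20,0,0],[0.001,-0.095,0.06],0.0],[[-20,0,0],[0.001,-0.095,0.09],0.0],[[-20,0,0],[0.001,-0.095,0.12],0.0],[[-20,0,0],[0.001,-0.095,0.14],0.0],[[-20,0,0],[0.001,-0.095,0.145],0.0],[[-20,0,0],[0.001,-0.095,0.145],0.0]]}}

```text
t: 22.0
tool_pos: [0.4412, 0.0691, 0.0268]
tool_rot: [2.101, 1.959, 0.336]
contact_force: [-0.5, 0.0, -0.3]
opening: -0.0002
```

```bash
python3 -c "
from h import *
o=ctrl.get_obs();print(o['tool_pos'],R.from_rotvec(o['tool_rot']).as_matrix().round(3),o['q'].round(3))
cv2.imwrite('pics/side17.png',get_image('side')[:,:,::-1])
cv2.imwrite('pics/wrist17.png',get_image('wrist')[:,:,::-1])
crop('pics/side17.png','pics/side17c.png',200,130,480,340,2.8)"
```

```text
[0.44123158 0.06913139 0.02676081] [[ 0.07   0.94   0.333]
 [ 0.998 -0.066 -0.024]
 [-0.001  0.334 -0.943]] [ 0.006 -0.468  2.408 -0.034  0.862 -1.477]
```

View pics/side17c.png

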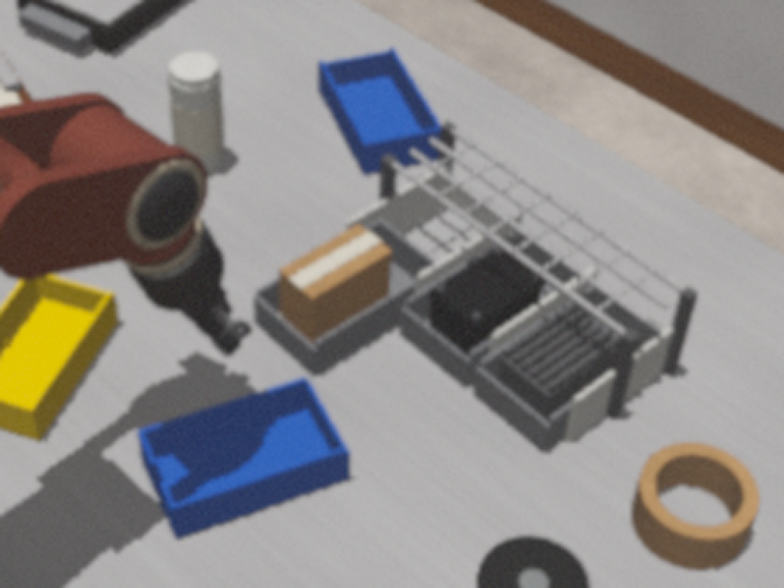

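View pics/wrist17.png

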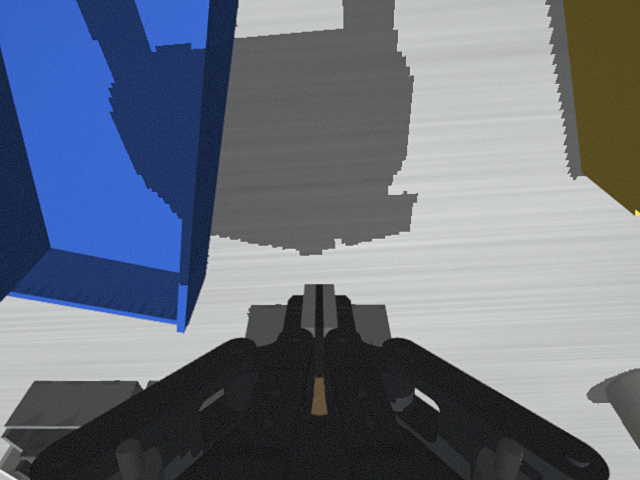

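>>> {"op": "jog_arm", "data": {"deltas": [[[0,0,0],[0,-0.0053,0.0151],0.0],[[0,0,0],[0,-0.0053,0.0151],0.0],[[0,0,0],[0,0.004,0.0184],0.0],[[0,0,0],[0,0.0136,0.0218],0.0],[[0,0,0],[0,0.023,0.0251],0.0],[[0,0,0],[0,0.0277,0.0268],0.0],[[0,0,0],[0,0.0324,0.0285],0.0],[[0,0,0],[0,0.0372,0.0301],0.0],[[0,0,0],[0,0.0419,0.0318],0.0],[[0,0,0],[0,0.0466,0.0335],0.0],[[0,0,0],[0,0.0513,0.0351],0.0]]}}

```text
t: 23.02
tool_pos: [0.5048, 0.065, 0.0159]
tool_rot: [2.097, 1.955, 0.344]
contact_force: [-3.2, 0.3, 3.0]
opening: 0.0002
```

```bash
python3 -c "
from h import *
o=ctrl.get_obs();print(o['tool_pos'],o['contact_force'])
cv2.imwrite('pics/side18.png',get_image('side')[:,:,::-1])
crop('pics/side18.png','pics/side18c.png',200,130,480,340,2.8)"
```

```text
[0.50481311 0.0650326  0.01586023] [-3.21058779  0.34153226  3.01603157]
```

View pics/side18c.png

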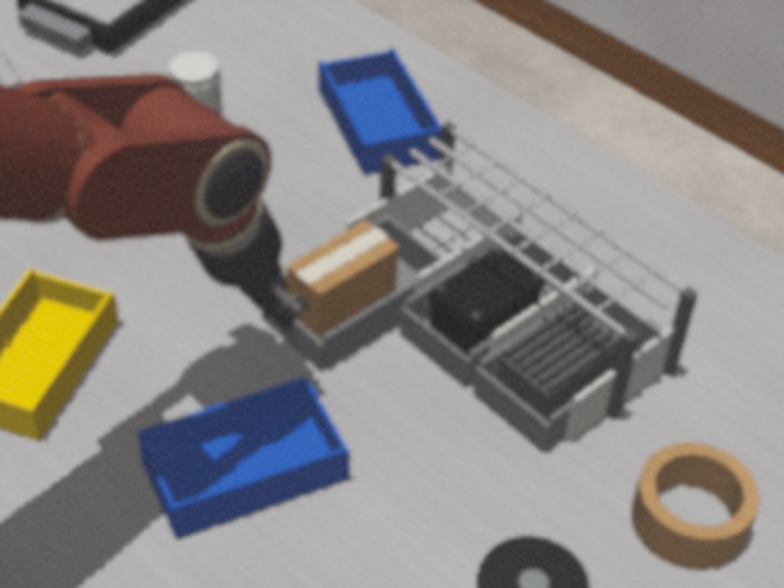

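```bash
python3 -c "
from h import *
o=ctrl.get_obs();print(o['tool_pos'],o['tool_rot'],o['contact_force'])
cv2.imwrite('pics/wrist18.png',get_image('wrist')[:,:,::-1])
crop('pics/side18.png','pics/side18d.png',270,190,370,270,7)
crop('pics/side17.png','pics/side17d.png',270,190,370,270,7)"
```

```text
[0.50587643 0.06487874 0.01621727] [2.09576417 1.95434219 0.34541905] [-0.58688512 -0.04375692 -0.23318767]
```

View pics/wrist18.png

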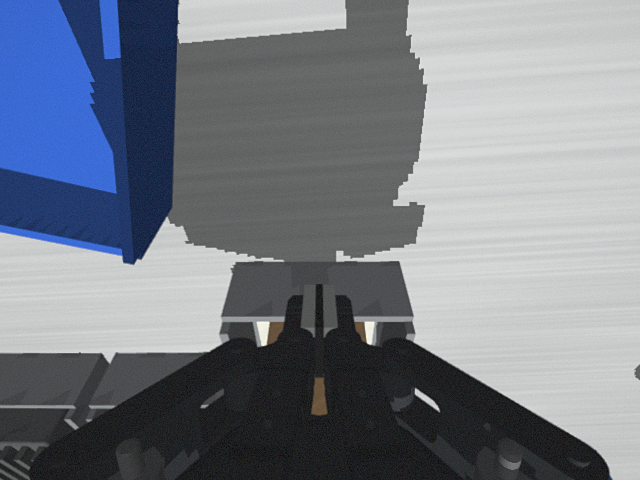

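View pics/side18d.png

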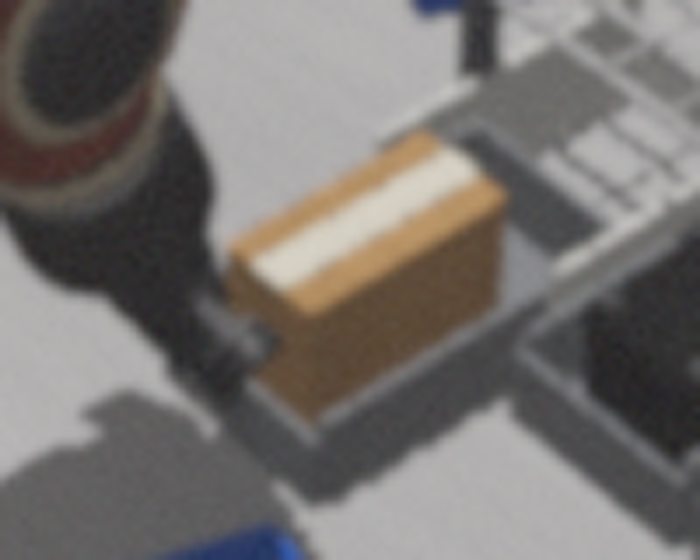

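View pics/side17d.png

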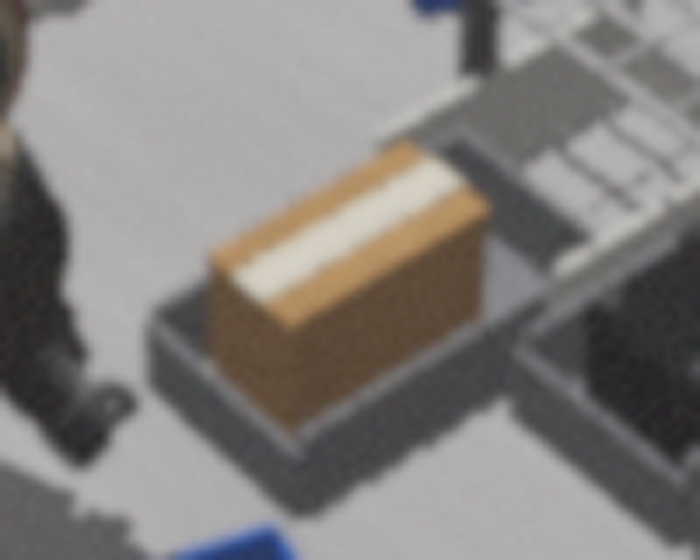

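Run:
```python
from h import *
o=ctrl.get_obs();print(o["t"],o["tool_pos"],o["contact_force"])
for p,z in [((236,262),0),((401,262),0),((221,318),.038),((414,318),.038)]: print(onz("wrist",p,z,o).round(4))
for p in [(305,518),(318,500)]: print("side front R bottom",onz("side",(p[0]/7+270,p[1]/7+190),0).round(4))
for p in [(150,340),(300,453),(318,432)]: print("side front rim",onz("side",(p[0]/7+270,p[1]/7+190),.038).round(4))
```

```text
23.1167 [0.5054928  0.0649155  0.01599649] [ 0.04288725  0.24100097 -0.50050932]
[0.503  0.0188 0.    ]
[0.5095 0.1107 0.    ]
[0.5034 0.0187 0.038 ]
[0.5098 0.1098 0.038 ]
side front R bottom [0.4967 0.0146 0.    ]
side front R bottom [0.5067 0.0178 0.    ]
side front rim [0.493  0.0975 0.038 ]
side front rim [0.4945 0.0152 0.038 ]
side front rim [0.5067 0.0183 0.038 ]
```

>>> {"op": "jog_arm", "data": {"deltas": [[[0,0,0],[0,-0.0047,-0.0017],0.0],[[0,0,0],[0,-0.0047,-0.0017],0.0],[[0,0,0],[0,-0.0063,0.003],0.0],[[0,0,0],[0,-0.008,0.0077],0.0],[[0,0,0],[0,-0.008,0.0077],0.0],[[0,0,0],[0,-0.008,0.0077],0.0]]}}

```text
t: 23.62
tool_pos: [0.4992, 0.0653, 0.0049]
tool_rot: [2.097, 1.956, 0.343]
contact_force: [-0.6, 0.3, -0.5]
opening: 0.0
```

```bash
python3 -c "
from h import *
o=ctrl.get_obs();print(o['tool_pos'],o['contact_force'],R.from_rotvec(o['tool_rot']).as_matrix().round(4))"
```

```text
[0.49920979 0.06531202 0.00493487] [-0.6273236   0.27959124 -0.4571291 ] [[ 6.960e-02  9.379e-01  3.398e-01]
 [ 9.976e-01 -6.540e-02 -2.390e-02]
 [-1.000e-04  3.407e-01 -9.402e-01]]
```

>>> {"op": "jog_arm", "data": {"deltas": [[[0,0,0],[0,0.0047,0.0017],0.0],[[0,0,0],[0,0.0094,0.0034],0.0],[[0,0,0],[0,0.0141,0.0051],0.0],[[0,0,0],[0,0.0188,0.0068],0.0],[[0,0,0],[0,0.0235,0.0085],0.0],[[0,0,0],[0,0.0282,0.0102],0.0],[[0,0,0],[0,0.0282,0.0102],0.0],[[0,0,0],[0,0.0282,0.0102],0.0]]}}

```text
t: 24.28
tool_pos: [0.5309, 0.0631, 0.0065]
tool_rot: [2.095, 1.954, 0.346]
contact_force: [0.5, -0.3, -0.7]
opening: -0.0002
```

```bash
python3 -c "
from h import *
o=ctrl.get_obs();print(o['tool_pos'],o['contact_force'])
cv2.imwrite('pics/wrist19.png',get_image('wrist')[:,:,::-1])
cv2.imwrite('pics/side19.png',get_image('side')[:,:,::-1])
crop('pics/side19.png','pics/side19d.png',270,190,370,270,7)"
```

```text
[0.5309116  0.06314372 0.00651143] [ 0.49144318 -0.27978879 -0.73700686]
```

View pics/wrist19.png

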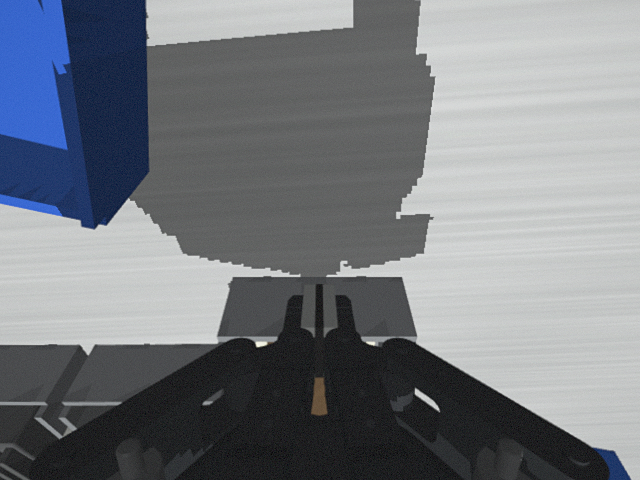

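View pics/side19d.png

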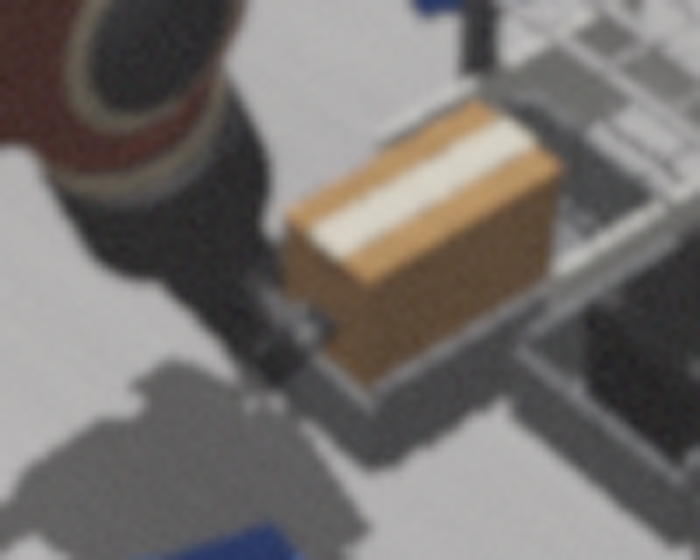

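>>> {"op": "jog_arm", "data": {"deltas": [[[0,0,0],[0,0.0047,0.002],0.0],[[0,0,0],[0,0.0094,0.004],0.0],[[0,0,0],[0,0.0141,0.006],0.0],[[0,0,0],[0,0.0187,0.0078],0.0],[[0,0,0],[0,0.0234,0.0097],0.0],[[0,0,0],[0,0.0281,0.0115],0.0],[[0,0,0],[0,0.0328,0.0134],0.0],[[0,0,0],[0,0.0371,0.015],0.0],[[0,0,0],[0,0.0371,0.015],0.0],[[0,0,0],[0,0.0371,0.015],0.0]]}}

```text
t: 25.22
tool_pos: [0.5704, 0.0603, 0.0046]
tool_rot: [2.096, 1.954, 0.346]
contact_force: [-0.2, -0.6, -0.2]
opening: 0.0001
```

Run:
```python
from h import *
o=ctrl.get_obs();print(o['tool_pos'],o['contact_force'])
cv2.imwrite('pics/wrist20.png',get_image('wrist')[:,:,::-1])
cv2.imwrite('pics/side20.png',get_image('side')[:,:,::-1])
crop('pics/side20.png','pics/side20d.png',270,190,370,270,7)
```

```text
[0.57040607 0.06033736 0.00461654] [-0.1692007  -0.62020293 -0.15721113]
```

View pics/wrist20.png

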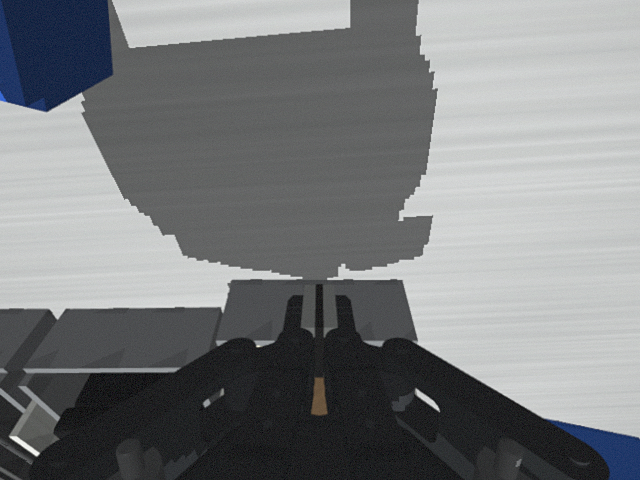

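View pics/side20d.png

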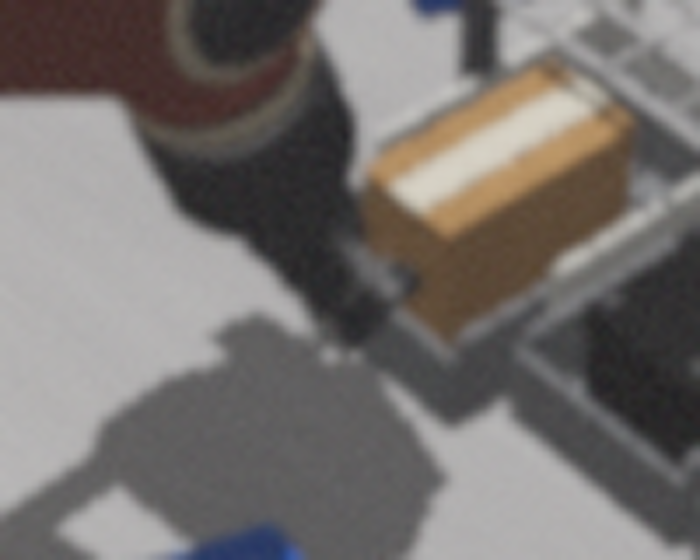

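Run:
```python
from h import *
o=ctrl.get_obs()
a=np.radians(-4);ux=np.array([np.cos(a),np.sin(a),0])
for p in [(230,281),(404,281),(70,310),(218,308)]: P=onz("wrist",p,0,o);print(P.round(4),(P@ux).round(4), P@np.array([-ux[1],ux[0],0]))
```

```text
[0.5705 0.0125 0.    ] 0.5682 0.05227157781972075
[0.5771 0.1059 0.    ] 0.5683 0.14593613495103658
[ 0.5883 -0.0868  0.    ] 0.5929 -0.04553700160861623
[5.923e-01 4.000e-04 0.000e+00] 0.5908 0.041687314532673624
```

>>> {"op": "jog_arm", "data": {"deltas": [[[0,0,0],[0,0.0047,0.0017],0.0],[[0,0,0],[0,0.0094,0.0034],0.0],[[0,0,0],[0,0.0131,0.0048],0.0],[[0,0,0],[0,0.0159,0.0058],0.0],[[0,0,0],[0,0.0178,0.0065],0.0],[[0,0,0],[0,0.0178,0.0065],0.0],[[0,0,0],[0,0.0178,0.0065],0.0]]}}

```text
t: 25.9
tool_pos: [0.589, 0.0591, 0.0046]
tool_rot: [2.096, 1.954, 0.345]
contact_force: [-0.8, 0.1, 0.1]
opening: 0.0002
```

>>> {"op": "jog_arm", "data": {"deltas": [[[0,0,0],[0,0.0009,0.0003],0.0],[[0,0,0],[0,0.0018,0.0006],0.0],[[0,0,0],[0,0.0018,0.0006],0.0],[[0,0,0],[0,0.0018,0.0006],0.0]]}}

```text
t: 26.23
tool_pos: [0.5905, 0.059, 0.0045]
tool_rot: [2.096, 1.955, 0.345]
contact_force: [-1.3, 0.1, 0.0]
opening: -0.0002
```

>>> {"op": "jog_arm", "data": {"deltas": [[[0,0,0],[0,0.0009,0.0003],0.0],[[0,0,0],[0,0.0018,0.0006],0.0],[[0,0,0],[0,0.0018,0.0006],0.0],[[0,0,0],[0,0.0018,0.0006],0.0]]}}

```text
t: 26.57
tool_pos: [0.5925, 0.0588, 0.0046]
tool_rot: [2.096, 1.955, 0.345]
contact_force: [-1.1, 0.2, -0.2]
opening: 0.0002
```

>>> {"op": "jog_arm", "data": {"deltas": [[[0,0,0],[0,0.0009,0.0003],0.0],[[0,0,0],[0,0.0018,0.0006],0.0],[[0,0,0],[0,0.0018,0.0006],0.0],[[0,0,0],[0,0.0018,0.0006],0.0]]}}

```text
t: 26.9
tool_pos: [0.5944, 0.0587, 0.0046]
tool_rot: [2.096, 1.955, 0.345]
contact_force: [-0.8, -0.7, -0.7]
opening: -0.0001
```

>>> {"op": "jog_arm", "data": {"deltas": [[[0,0,0],[0,0.0009,0.0003],0.0],[[0,0,0],[0,0.0018,0.0006],0.0],[[0,0,0],[0,0.0018,0.0006],0.0]]}}

```text
t: 27.15
tool_pos: [0.5961, 0.0586, 0.0046]
tool_rot: [2.096, 1.955, 0.344]
contact_force: [-2.7, -1.1, 0.8]
opening: 0.0001
```

>>> {"op": "jog_arm", "data": {"deltas": [[[0,0,0],[0,0.0009,0.0003],0.0],[[0,0,0],[0,0.0009,0.0003],0.0],[[0,0,0],[0,0.0009,0.0003],0.0]]}}

```text
t: 27.4
tool_pos: [0.5962, 0.0586, 0.0044]
tool_rot: [2.097, 1.956, 0.342]
contact_force: [-8.0, -0.3, 5.4]
opening: 0.0001
```

Run:
```python
from h import *
o=ctrl.get_obs();print(o['tool_pos'],o['contact_force'])
cv2.imwrite('pics/wrist21.png',get_image('wrist')[:,:,::-1])
```

```text
[0.59622843 0.05858782 0.00441411] [-7.97563485 -0.34769822  5.38510709]
```

View pics/wrist21.png

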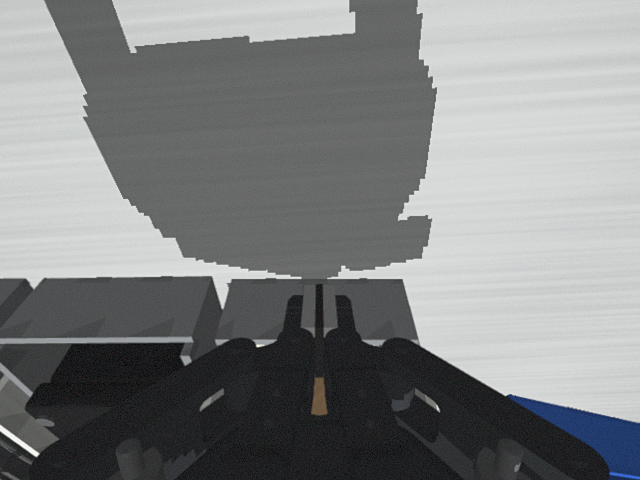

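>>> {"op": "jog_arm", "data": {"deltas": [[[0,0,0],[0,0.0009,0.0003],0.0],[[0,0,0],[0,0.0009,0.0003],0.0],[[0,0,0],[0,0.0009,0.0003],0.0]]}}

```text
t: 27.7
tool_pos: [0.5963, 0.0586, 0.004]
tool_rot: [2.099, 1.958, 0.34]
contact_force: [-11.6, -0.5, 7.9]
opening: -0.0001
```

>>> {"op": "jog_arm", "data": {"deltas": [[[0,0,0],[0,-0.005,-0.002],0.0],[[0,0,0],[0,-0.02,-0.007],0.0],[[0,0,0],[0,-0.045,-0.016],0.0],[[0,0,0],[0,-0.075,-0.027],0.0],[[0,0,0],[0,-0.08,-0.05],0.0],[[0,0,0],[0,-0.08,-0.09],0.0],[[0,0,0],[0,-0.08,-0.13],0.0],[[0,0,0],[0,-0.08,-0.17],0.0],[[0,0,0],[0,-0.08,-0.18],0.0],[[0,0,0],[0,-0.08,-0.18],0.0],[[0,0,0],[0,-0.08,-0.18],0.0]]}}

```text
t: 28.62
tool_pos: [0.4623, 0.068, 0.1473]
tool_rot: [2.095, 1.953, 0.348]
contact_force: [0.5, 0.6, -0.1]
opening: 0.0001
```

Run:
```python
from h import *
o=ctrl.get_obs();print(o['t'],o['tool_pos'],o['tool_rot'],o['contact_force'])
for n in ("wrist","side","scene"): cv2.imwrite(f'pics/{n}22.png',get_image(n)[:,:,::-1])
crop('pics/side22.png','pics/side22c.png',200,130,480,340,2.8)
crop('pics/scene22.png','pics/scene22c.png',200,200,480,360,2.8)
```

```text
28.6167 [0.46234469 0.06795637 0.14725255] [2.09452188 1.95321807 0.34751466] [ 0.51878735  0.5874758  -0.14419375]
```

View pics/wrist22.png

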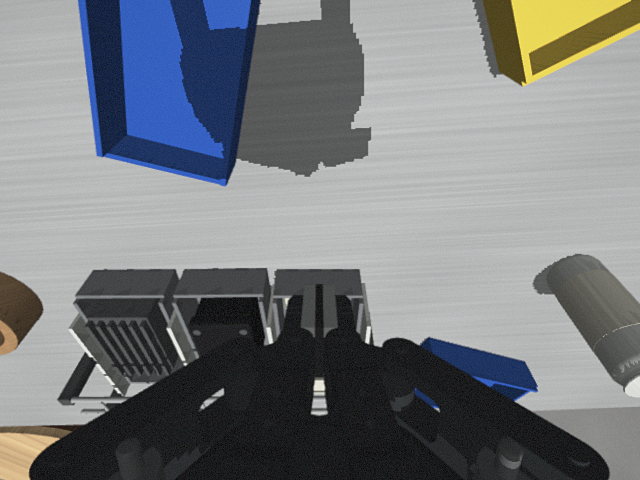

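View pics/side22c.png

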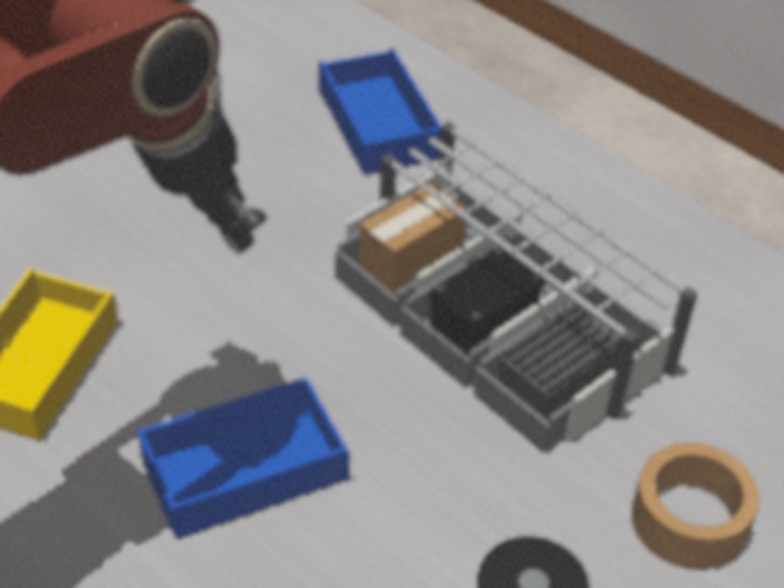

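View pics/scene22c.png

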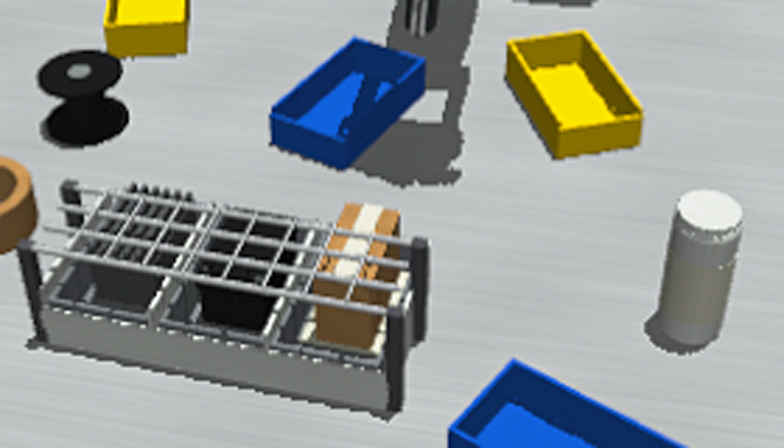

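```bash
python3 -c "
from h import *
print(job.finish_job())"
```

```text
the job is handed in; nothing more can be done
None
```

The job is handed in at about 29 s. The carton stands upright on the card in the left bin, which was the empty one, and that bin is home against the backstop.

**What I did:** I gripped the bin's front wall, pulled it about 100 mm forward, set the carton down on the card (contact about 6 N), and pushed the bin home with closed fingers.

**What went wrong:** On the first push the fingers passed over the front wall. They slid the carton about 47 mm back along the card. It stayed upright and the bin hardly moved. I lifted the carton slightly and set it back centred on the card (contact about 9 N). I then pushed again with the fingers lower and tilted back.

**Last checks:**
- **Bin home:** the push stalled at the same position while the force rose from 3 to 8 to 12 N. The bin's front lines up with its neighbours and is back where it started in the side view.
- **Carton:** it looks upright in both the side and scene views.
- **Everything else:** the stocked bins, reel, can, tape roll and trays look unmoved, and the robot was clear of everything.

**Disagreements:**
- The middle bin's stock looked black, although the listed junction box is white.
- The gripper read 2.2 mm on the 4 mm front wall.
- The side camera placed points 5–10 mm off from the wrist camera, so I relied on the wrist camera.

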